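Slide the pepper jar home into the spice rack and shut its gate

ROBOT

A 6-joint arm with a two-finger parallel gripper is mounted at the origin on a cart in front of the work surface, level with it; the furniture and walls round the work are solid. World frame = base frame: x ahead of the robot, y to its left, z up, the work surface at z = 0. Lengths are in m, angles in rad, forces in N, time in s.
With the tool pointing down it reaches from about 0.25 to 0.725 m from the base axis. Payload 4 kg.
Tool frame: the origin (TCP) lies between the finger pads; the fingertips stand 8 mm ahead of it and the grasp point (between the pads) lies 11 mm behind it; z points along the fingers, y is the direction in which the jaws open and shut (so a half turn about z gives the same grasp; the last joint's range is limited). The gripper opens to 85 mm and grips with 20 to 120 N. Pads are 22 mm wide; open, the fingers measure 114 mm over their backs; the gripper's body (76 mm by 85 mm) begins 54 mm behind the grasp point. The pads swing forward as they close: fully open they stand 13 mm farther back than shut.
Start: joints at [1.121, 0.241, 0.005, 1.335, 0, 1.571], TCP at [0.217, 0.45, 0.203] pointing down, gripper open.
Joint ranges: [-2.72, 2.72], [-1.05, 1.87], [-1.09, 1.28], [-1.99, 2.15], [-1.42, 1.44], [-3.14, 3.14]. Speed limits (rad/s): [2.79, 2.79, 3.14, 3.14, 3.14, 3.14].

INTERFACE

Orientations are given as a unit quaternion [x, y, z, w].
In Python, from workcell import * gives the robot as it stands.
- The arm moves only by the tool send_rows, never from a script. Its argument "increments" is a list that holds one entry, the list of rows, each a list of 6 numbers: the shift along the tool's x, y, z in units of 50 mm (1.0 is 50 mm), then the turn, a rotation vector about the tool's x, y, z in units of 10 degrees (1.0 is 10 degrees). In form: [[[x, y, z, ax, ay, az], ...]]. A call has 1 to 8 rows; each row shifts and turns the commanded pose from where the row before left it, along the tool's axes as they then stand; what a row does not reach is not made up. A row lasts 1/8 s, in which the tool goes at most 62.5 mm and 10.7 degrees, less where a joint would pass 70% of its speed; a pose out of reach is approached as far as the arm can. A call with a number of a shift or a turn outside -1 to 1 is refused whole. A call with a gripper value outside its range is refused whole. "grip" is the closure, from 0 (fully open) to 1 (shut), set as the call begins (left out, the last holds). The fingers move at their own pace and stop on an object; the grip force is fixed at half the most. Time passes only in rows, so rows that do not move let the fingers close. It gives the time, the measured TCP pose, the force and the opening at its end, in the units of the state.
- get_obs(): the state, without advancing time (a new reading comes with each control period).
- camera(name): name is "scene" or "side" or "wrist"; returns a dict with "color" (384x512x3 uint8, red, green, blue), "z_map" (384x512 float32, m along the optical axis (not along the pixel's ray), 0 where there is no reading), "intrinsics" (3x3 intrinsics, pixels), "pose" (4x4, takes a point from camera to world coordinates); the wrist camera has in their place "mount" (4x4, takes a point from camera to tool coordinates, whose origin is the TCP and whose axes are the flange's). Camera axes: x right, y down, z forward; pixel columns grow to the right and rows downward; lengths in m; the calibration is good to about 2 mm. A picture is of the moment at which its call begins: read the wrist's pose just before it.
- job_done(): hands the job in, once; it reports no verdict.
The state is a dict: "clock": time; "joint_pos": joint angles; "joint_vel": joint speeds; "tau": joint torques, N m; "eef_pos": TCP position; "tool_rot": TCP orientation; "ft_force": force on the tool from outside, world axes, zero at the start; "ft_torque": the same for the moment, N m; "grip_width": finger opening in m.
Only numpy, scipy, OpenCV 4.12 (cv2) and the standard library are available. Lean on these libraries where they do the work, as an engineer would, in place of code of your own. Each camera call takes 0.05 s, during which the arm holds its last target.

TASK

The pepper jar, the small round spice jar standing out on the table in front of the steel spice rack, has to go back into the rack. Without gripping or lifting anything, push it with the fingertips, low enough on its body that it slides along upright and never tips, into the empty middle bay until it stands fully home against the back wall; then push that bay's little swing gate fully shut behind it. Do it gently, and leave the other things where they are.

Things in the scene. Friction and masses are not known exactly. Their poses are not given: they have to be found in the camera images.
- pepper_mid (a point): Pepper jar: loose upright round spice jar on the table, 106 mm tall, 44 mm in diameter (cap, the top 20 mm: 45 mm), about 0.11 kg. Its mid-point: on its axis, 53 mm above its underside; z is its axis, up. Pushed higher than about 30 mm above the table it may tip over.
- pepper_jar: The same pepper jar; origin at the centre of its underside.
- bay_home (a point): Where pepper_mid is when the jar stands home: centred in the empty middle bay, touching the back wall; 53 mm above the table. Axes of the rack: x level, into the bay, from mouth to back wall; y level, to the left looking into the bays; z up. From here along x: back wall's inner face (61 mm tall) at +22 mm, posts of the mouth at -25 mm.
- bay_mouth (a point): Middle of the middle bay's mouth, on the table, level with the post axes; axes as bay_home. Rack: 3 mm steel sheet, screwed down, no floor, three bays at 66 mm pitch in y. Dividers 45 mm tall, 63 mm clear between; posts 8 mm thick, 50 mm tall, 58 mm clear. The outer bays hold jars behind gates fixed shut, fronts at x = -12 mm.
- gate (a joint): Middle bay's swing gate on a vertical hinge at the bay's left post (looking in): 0 = shut across the mouth, end in front of the right post; grows as it swings out and to the left: 1.57 = straight out of the rack, 2.0 = stop. About 0.3 N at its end moves it; it stays where left. It shuts only if the jar is within about 7 mm of the back wall.
- gate_hinge (a point): On the gate's hinge axis, 27 mm above the table, half-way up the gate. It turns with the gate: x points from the gate's outer face (the one to push to shut it) to its inner face; the arm runs from here along negative y.
- gate_tip (a point): Middle of the gate's arm near its free end, 58 mm from the hinge along the arm, 27 mm above the table. The arm is a steel strip 3 mm thick, 22 mm tall (16 to 38 mm above the table) and 63 mm long, set 6 mm to the outer side of the hinge axis; its last 5 mm end in a curl 8.5 mm thick. The hinge sleeve has a radius of 6 mm.
- salt_mid (a point): Salt shaker, loose, 44 mm in diameter, 90 mm tall with a domed top, in one of the outer bays (left or right). The point is on its axis, 45 mm up. Leave it alone.
- curry_mid (a point): The other spice jar, loose, 44 mm in diameter, 105 mm tall, in the other outer bay. The point is on its axis, 52 mm up. Leave it alone.
- rice_bowl: Empty rice bowl, 120 mm in diameter, 50 mm high, loose on the table nearer the robot, to the left; origin at the centre of its underside. Leave it alone.
- small_dish: Small dish with a red garnish, 90 mm in diameter, 20 mm high, loose, on the table to the right, nearer the robot; origin at the centre of its underside. Leave it alone.
- sauce_bottle: Sauce bottle, oblong, 50 x 67 mm, 152 mm tall (much taller than the pepper jar), loose, beyond the rack on the right; origin at the centre of its underside. Leave it alone.
Mind the look-alikes: they are no part of the job. What is shaped like the pepper_jar but purple is not meant.

How it is judged:
By the outcome, as a careful person would: the job done as asked, in the order asked, and still so for the second after the job is handed in, with the robot touching nothing.
It also fails if it takes over 69 s, if anything falls off the work surface, if the arm or the gripper's body presses on something with over 40 N, if the wrist force passes 120 N, or if a joint passes its speed limit or range.

## Working session

There is one attempt and no reset: what is moved stays moved. The work goes in short steps, Python scripts to look and compute and a tool call to move; the robot and the scene stay as the last step left them, time stands still between calls to the robot, and variables do not carry over. Pictures are saved under pics/ and viewed, and the job is handed in when it is done.

Besides the shell and the picture viewer there is one more tool, called after "Request:" as name(argument=value, ...) on one line, values as JSON. send_rows: Moves the arm, as the interface text tells. Its arguments: {"type":"object","properties":{"increments":{"type":"array"},"grip":{"type":"number"}},"required":["increments"]}

```bash
mkdir -p pics; ls; cat > h.py <<'E'
import numpy as np, cv2
from workcell import *
from scipy.spatial.transform import Rotation as R
def snap(n,f):
    o=get_obs(); c=camera(n)
    if 'mount' in c:
        T=np.eye(4);T[:3,:3]=R.from_quat(o['tool_rot']).as_matrix();T[:3,3]=o['eef_pos'];c['pose']=T@c['mount']
    cv2.imwrite('pics/'+f+'.png',cv2.cvtColor(c['color'],cv2.COLOR_RGB2BGR))
    np.savez('pics/'+f+'.npz',**{k:np.asarray(v) for k,v in c.items()})
    return c
def load(f): return dict(np.load('pics/'+f+'.npz'))
def ray(c,u,v):
    K=c['intrinsics'];d=c['pose'][:3,:3]@np.array([(u-K[0,2])/K[0,0],(v-K[1,2])/K[1,1],1]);return c['pose'][:3,3],d
def onplane(c,u,v,z):
    o,d=ray(c,u,v);return o+d*(z-o[2])/d[2]
def cloud(c):
    K=c['intrinsics'];z=c['z_map'];v,u=np.mgrid[:z.shape[0],:z.shape[1]]
    p=np.stack([(u-K[0,2])/K[0,0]*z,(v-K[1,2])/K[1,1]*z,z],-1)
    return p@c['pose'][:3,:3].T+c['pose'][:3,3]
def proj(c,p):
    T=np.linalg.inv(c['pose']);q=T[:3,:3]@np.asarray(p)+T[:3,3];q=c['intrinsics']@q;return q[:2]/q[2]
E
python3 - <<'E'
from h import *
o=get_obs();print(o)
for n in ['scene','side','wrist']:
    c=snap(n,n+'0');print(n,c['pose'][:3,3],c['pose'][:3,2],c['intrinsics'][0,0])
E
```

```text
pics
{'clock': 0.0, 'joint_pos': array([1.12095888e+00, 2.41407462e-01, 3.72936574e-03, 1.33519811e+00,
       4.88452632e-06, 1.57081941e+00]), 'joint_vel': array([ 0.0005847 ,  0.00095824,  0.00057777, -0.00017292, -0.0008729 ,
       -0.00062977]), 'tau': array([-1.49295447e-03, -3.72320259e+01,  2.52406347e+01,  1.70071435e-02,
       -2.44384346e-04, -5.66617601e-06]), 'eef_pos': array([0.21710861, 0.44963933, 0.20171774]), 'tool_rot': array([ 2.23038265e-01,  9.74809136e-01, -1.01320364e-03, -2.34303748e-04]), 'ft_force': array([0.20961039, 0.57482541, 0.31990826]), 'ft_torque': array([ 0.01877826,  0.01908156, -0.00764719]), 'grip_width': 0.0855355872779741}
scene [-0.04143045 -0.65041437  0.68763502] [ 0.62275224  0.48638709 -0.61286805] 395.03726547636876
side [ 0.52288341 -0.8609042   0.63511122] [ 0.05662765  0.78059912 -0.62246151] 418.94668274265536
wrist [0.15278411 0.4806789  0.37253822] [ 0.24705601 -0.12037303 -0.96149553] 286.4763877220493
```

View pics/scene0.png

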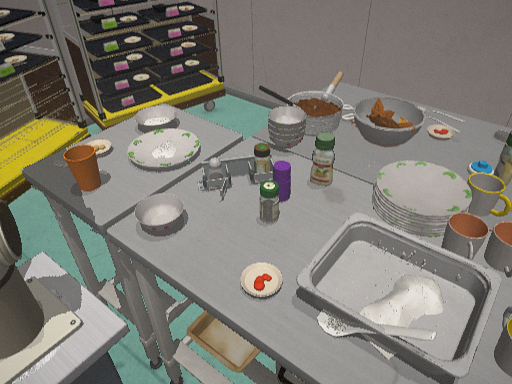

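View pics/side0.png

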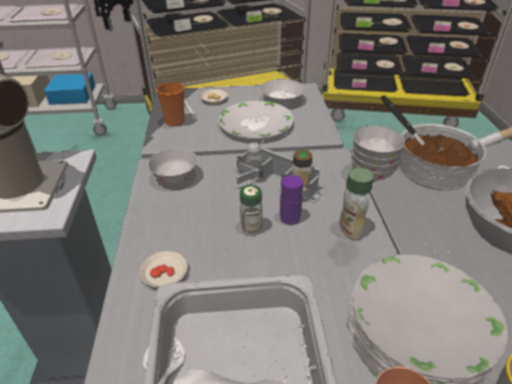

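View pics/wrist0.png

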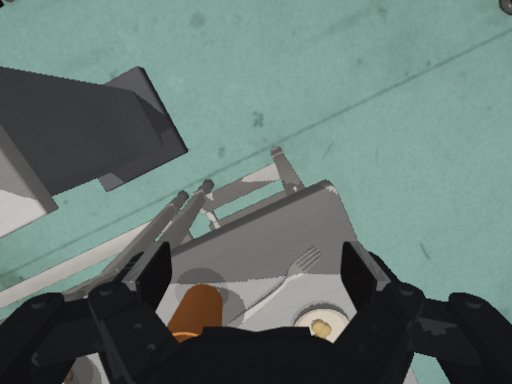

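```bash
python3 - <<'E'
from h import *
a=cv2.imread('pics/scene0.png')[130:235,180:350];b=cv2.imread('pics/side0.png')[135:245,220:385]
cv2.imwrite('pics/cs.png',cv2.resize(a,None,fx=4.6,fy=4.6,interpolation=cv2.INTER_CUBIC))
cv2.imwrite('pics/cd.png',cv2.resize(b,None,fx=4.6,fy=4.6,interpolation=cv2.INTER_CUBIC))
E
```

```text
(no output)
```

View pics/cs.png

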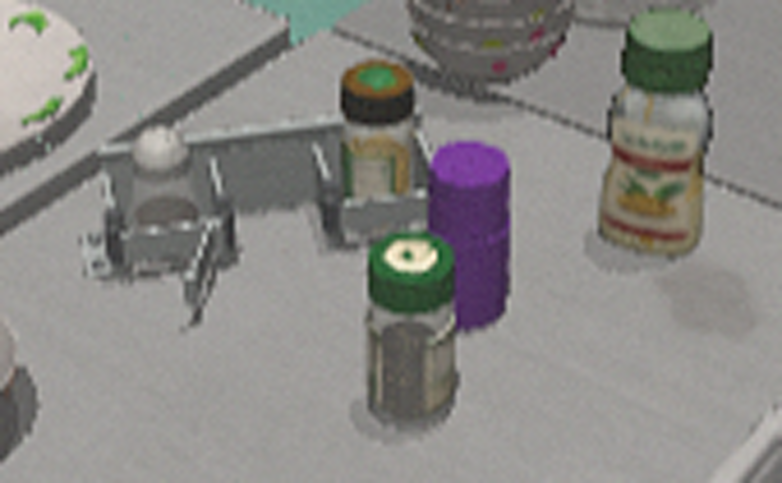

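View pics/cd.png

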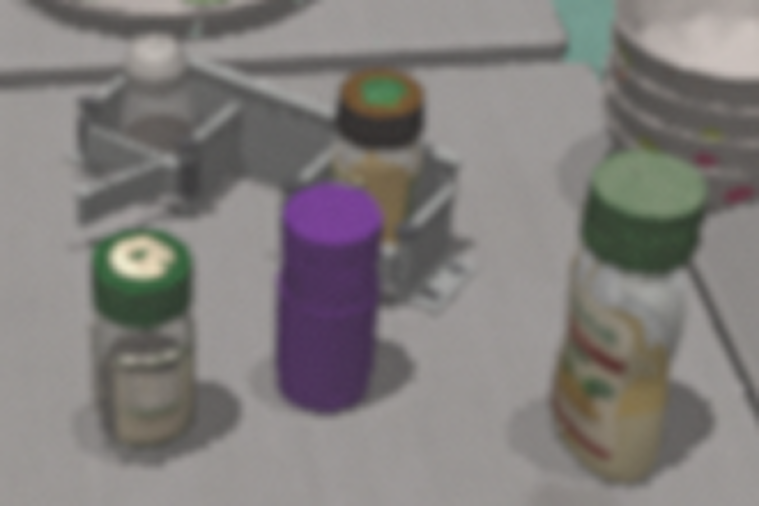

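The candidates in the scene view are the green-capped jar at (269,200), the purple jar at (282,180), the brown/green-capped jar at (262,163) and the sauce bottle at (322,160). The green-capped jar stands loose in front of the rack, is about the right size and is not purple, so it is the pepper jar. The purple one is the excluded look-alike, the brown-capped one is curry in the right bay, and salt is in the left bay. The gate is at about (223,188), already swung out.

```bash
python3 - <<'E'
from h import *
def circ(P):
    A=np.c_[2*P[:,:2],np.ones(len(P))];s=np.linalg.lstsq(A,(P[:,:2]**2).sum(1),rcond=None)[0];return s[:2],np.sqrt(s[2]+s[0]**2+s[1]**2)
for n in ['scene0','side0']:
    c=load(n);P=cloud(c);hsv=cv2.cvtColor(c['color'],cv2.COLOR_RGB2HSV);z=c['z_map']
    print(n,'table z', np.round(np.median(P[...,2][(abs(P[...,2])<.02)&(P[...,0]>.3)&(P[...,0]<.7)]),4))
    for nm,m,zz in [('green',(hsv[...,0]>40)&(hsv[...,0]<85)&(hsv[...,1]>110),.106),('purple',(hsv[...,0]>125)&(hsv[...,0]<160)&(hsv[...,1]>100),.106)]:
        k,l,st,ce=cv2.connectedComponentsWithStats(m.astype(np.uint8))
        for i in range(1,k):
            if st[i,4]<40: continue
            Q=P[l==i];Q=Q[np.isfinite(Q).all(1)]
            top=Q[:,2].max();t=Q[abs(Q[:,2]-.106)<.006]
            print(nm,st[i],ce[i].round(1),'ztop',np.percentile(Q[:,2],98).round(4),'med',np.median(Q,0).round(4), 'topmean',t.mean(0).round(4) if len(t) else None)
            s=Q[(Q[:,2]<.1)]
            if len(s)>15: print('   circ',circ(s))
E
```

```text
scene0 table z 0.0007
green [104  21  13   8  70] [109.9  24.5] ztop 0.0023 med [ 1.3994  1.6654 -0.015 ] topmean None
   circ (array([1.40102635, 1.66499302]), np.float64(0.022058995904528977))
green [106  44  12   8  61] [111.3  47.5] ztop -0.1298 med [ 1.3649  1.657  -0.1469] topmean None
   circ (array([1.36823764, 1.65820425]), np.float64(0.024138582087943224))
green [ 0 66 15 11 89] [ 6.4 71. ] ztop 0.1177 med [ 0.711   1.6003 -0.0799] topmean None
   circ (array([0.71186947, 1.59914302]), np.float64(0.0231505432548551))
green [260 181  18  11  74] [269.3 186.7] ztop 0.1071 med [ 0.5555 -0.2051  0.1054] topmean [ 0.5582 -0.2027  0.1054]
purple [273 161  18  40 533] [282.2 178.4] ztop 0.107 med [ 0.6362 -0.1874  0.0791] topmean [ 0.6456 -0.1768  0.1051]
   circ (array([ 0.70333178, -0.13294399]), np.float64(0.08846142475922902))
side0 table z 0.0018
green [365   0  14   4  50] [372.    1.5] ztop -0.0175 med [ 1.4054  1.6606 -0.0261] topmean None
   circ (array([1.39734581, 1.63705657]), np.float64(0.03566493504915714))
green [249  15  13   7  75] [254.8  18.3] ztop -0.0667 med [ 0.717   1.5998 -0.0823] topmean None
   circ (array([0.71815274, 1.60217698]), np.float64(0.02418956791358894))
green [357  22  14   5  62] [363.5  24. ] ztop -0.137 med [ 1.3719  1.6533 -0.151 ] topmean None
   circ (array([1.37099592, 1.65229242]), np.float64(0.022205360843547756))
purple [281 175  22  48 723] [290.2 196.3] ztop 0.1079 med [ 0.6467 -0.1927  0.0819] topmean [ 0.6509 -0.1786  0.1059]
   circ (array([ 0.66320736, -0.13597043]), np.float64(0.061315965960354296))
```

```bash
python3 - <<'E'
from h import *
# top-down map of heights from both clouds
W=np.zeros((600,800,3),np.uint8)
x0,y0,s=.25,.35,1200 # px = (y0-y)*s ; row=(x1-x)*s
x1=.75
Ps=[]
for n in ['scene0','side0']:
    c=load(n);P=cloud(c).reshape(-1,3);C=c['color'].reshape(-1,3);k=c['z_map'].reshape(-1)>0
    P=P[k];C=C[k];m=(P[:,2]>.012)&(P[:,2]<.2);P=P[m];C=C[m]
    for p,q in zip(P,C):
        u=int((y0-p[1])*s);v=int((x1-p[0])*s)
        if 0<=u<800 and 0<=v<600: cv2.circle(W,(u,v),2,tuple(int(a) for a in q[::-1]),-1)
for g in np.arange(-.3,.35,.05): cv2.putText(W,'%.2f'%g,(int((y0-g)*s),10),0,.35,(0,255,255),1); cv2.line(W,(int((y0-g)*s),12),(int((y0-g)*s),600),(60,60,0),1)
for g in np.arange(.25,.75,.05): cv2.putText(W,'%.2f'%g,(0,int((x1-g)*s)),0,.35,(0,255,255),1); cv2.line(W,(0,int((x1-g)*s)),(800,int((x1-g)*s)),(60,60,0),1)
cv2.imwrite('pics/top.png',W)
E
```

```text
(no output)
```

View pics/top.png

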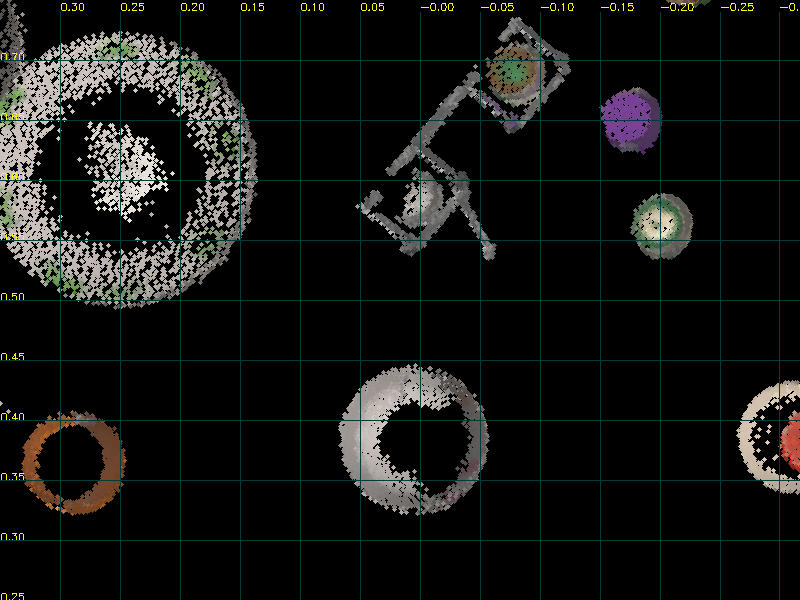

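```bash
cat >> h.py <<'E'
def toolR(yaw,tilt):
    "tool x at yaw (rad, push dir), tilted forward by tilt"
    f=np.array([np.cos(yaw),np.sin(yaw),0]);u=np.array([0,0,1.])
    x=f*np.cos(tilt)+u*np.sin(tilt);z=f*np.sin(tilt)-u*np.cos(tilt);y=np.cross(z,x)
    return np.c_[x,y,z]
def plan(p0,R0,p1,R1,n,dec=2):
    "n rows from pose 0 to pose 1; simulate with rounding. prints rows"
    p=np.array(p0,float);Rc=R0.copy();rows=[]
    w=R.from_matrix(R1@R0.T).as_rotvec()
    for i in range(1,n+1):
        pt=p0+(np.array(p1)-p0)*i/n;Rt=R.from_rotvec(w*i/n).as_matrix()@R0
        t=Rc.T@(pt-p)/.05;a=np.degrees(R.from_matrix(Rc.T@Rt).as_rotvec())/10
        r=np.round(np.r_[t,a],dec)+0.0;rows.append(r.tolist())
        p=p+Rc@r[:3]*.05;Rc=Rc@R.from_rotvec(np.radians(r[3:]*10)).as_matrix()
    for k in range(0,n,8): print(str(rows[k:k+8]).replace(' ',''))
    return p,Rc
def cur():
    o=get_obs();return np.array(o['eef_pos']),R.from_quat(o['tool_rot']).as_matrix()
E
python3 - <<'E'
from h import *
p,r=cur()
f=np.radians(53)
p1,r1=plan(p,r,[.27,.35,.25],toolR(np.radians(130),0),3)
plan(p1,r1,[.60,-.09,.21],toolR(f,np.radians(15)),13)
E
```

```text
[[-0.61,-0.45,-0.32,0.0,0.0,0.81],[-0.66,-0.35,-0.32,-0.01,0.0,0.81],[-0.71,-0.26,-0.32,0.0,0.0,0.8]]
[[-0.84,-0.05,0.06,-0.08,0.1,0.59],[-0.85,0.04,0.05,-0.07,0.09,0.59],[-0.84,0.13,0.03,-0.08,0.1,0.59],[-0.82,0.21,0.03,-0.08,0.1,0.59],[-0.8,0.29,0.01,-0.08,0.1,0.58],[-0.76,0.38,0.0,-0.07,0.09,0.59],[-0.72,0.44,0.0,-0.08,0.1,0.59],[-0.67,0.52,-0.01,-0.08,0.1,0.59]]
[[-0.61,0.59,-0.01,-0.08,0.1,0.59],[-0.55,0.65,-0.02,-0.07,0.09,0.59],[-0.47,0.7,-0.01,-0.08,0.1,0.59],[-0.41,0.74,-0.01,-0.08,0.1,0.59],[-0.32,0.79,-0.01,-0.07,0.1,0.59]]
```

Request:
send_rows(increments=[[[-0.61, -0.45, -0.32, 0.0, 0.0, 0.81], [-0.66, -0.35, -0.32, 0.0, 0.0, 0.81], [-0.71, -0.26, -0.32, 0.0, 0.0, 0.8], [-0.84, -0.05, 0.06, -0.08, 0.1, 0.59], [-0.85, 0.04, 0.05, -0.07, 0.09, 0.59], [-0.84, 0.13, 0.03, -0.08, 0.1, 0.59], [-0.82, 0.21, 0.03, -0.08, 0.1, 0.59], [-0.8, 0.29, 0.01, -0.08, 0.1, 0.58]]], grip=0.75)

```text
clock: 1.15
eef_pos: [0.3977, 0.1796, 0.2348]
tool_rot: [0.639, 0.767, 0.049, -0.024]
ft_force: [-0.1, -0.6, -0.7]
grip_width: 0.021
```

Request:
send_rows(increments=[[[-0.76, 0.38, 0.0, -0.07, 0.09, 0.59], [-0.72, 0.44, 0.0, -0.08, 0.1, 0.59], [-0.67, 0.52, -0.01, -0.08, 0.1, 0.59], [-0.61, 0.59, -0.01, -0.08, 0.1, 0.59], [-0.55, 0.65, -0.02, -0.07, 0.09, 0.59], [-0.47, 0.7, -0.01, -0.08, 0.1, 0.59], [-0.41, 0.74, -0.01, -0.08, 0.1, 0.59], [-0.32, 0.79, -0.01, -0.07, 0.1, 0.59]]])

```text
clock: 2.15
eef_pos: [0.6008, -0.0907, 0.2099]
tool_rot: [0.888, 0.44, 0.117, -0.059]
ft_force: [0.6, 0.1, 1.3]
grip_width: 0.0213
```

Request:
send_rows(increments=[[[0, 0, 0, 0, 0, 0], [0, 0, 0, 0, 0, 0]]])

```text
clock: 2.4
eef_pos: [0.5997, -0.0893, 0.2099]
tool_rot: [0.887, 0.442, 0.116, -0.06]
ft_force: [-0.7, 0.5, 0.2]
grip_width: 0.0213
```

```bash
python3 - <<'E'
from h import *
c=snap('wrist','w1');o=get_obs();print(o['eef_pos'],o['clock'],o['joint_pos'].round(3),R.from_quat(o['tool_rot']).as_matrix().round(3),c['pose'][:3,3],c['pose'][:3,2])
cv2.imwrite('pics/w1b.png',cv2.resize(cv2.imread('pics/w1.png'),(800,600),interpolation=cv2.INTER_CUBIC))
E
```

```text
[ 0.59975763 -0.08882608  0.21029527] 2.45 [-0.28   0.365  0.167  1.279  0.245  1.947] [[ 0.581  0.799  0.154]
 [ 0.771 -0.601  0.208]
 [ 0.259 -0.002 -0.966]] [ 0.61286975 -0.07071868  0.39291718] [-0.01419052 -0.01145102 -0.99983374]
```

View pics/w1b.png

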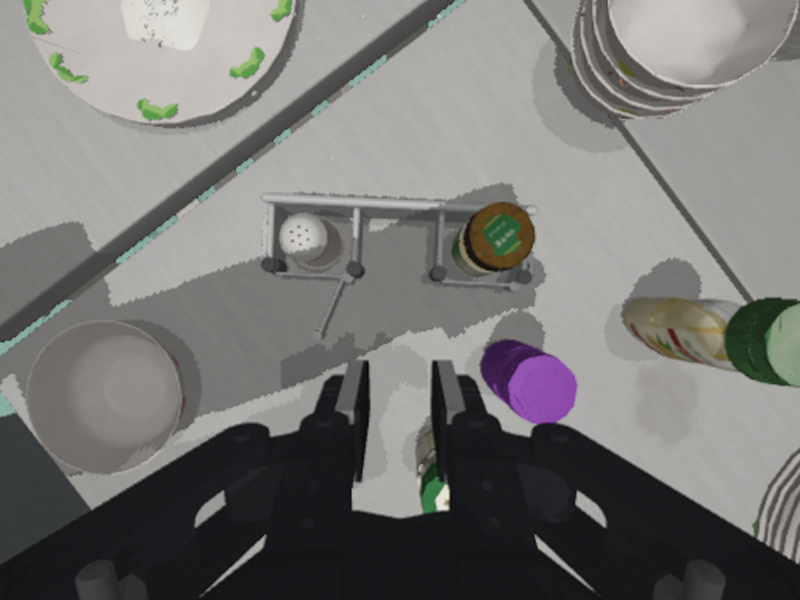

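The straight-down view shows the four post tops at about (270,265), (356,269), (438,273) and (524,278) in the 800x600 picture. The back wall runs (268,197)–(535,210), and the gate tip is at (320,335). I'll zoom in to refine these.

```bash
python3 - <<'E'
from h import *
a=cv2.imread('pics/w1.png')[118:222,160:350]
cv2.imwrite('pics/w1c.png',cv2.resize(a,None,fx=4,fy=4,interpolation=cv2.INTER_CUBIC))
E
```

```text
(no output)
```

View pics/w1c.png

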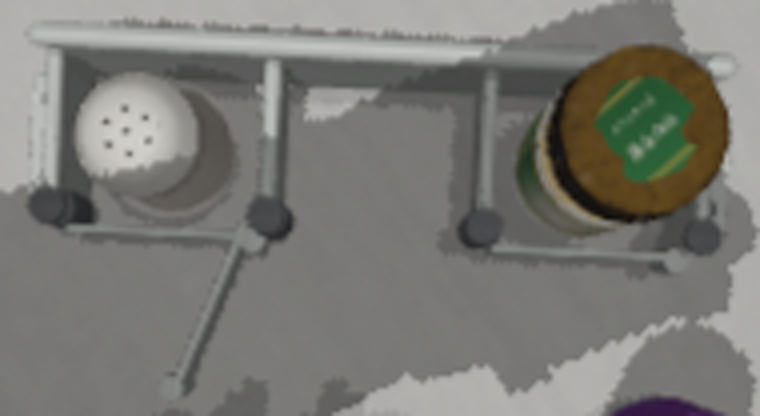

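```bash
python3 - <<'E'
from h import *
c=load('w1')
g=lambda x,y,z:onplane(c,160+x/4,118+y/4,z)
P=[g(*q,.05) for q in [(50,205),(270,217),(482,228),(704,236)]]
P=np.array(P);print(P.round(4));print('spacing',np.linalg.norm(np.diff(P,axis=0),axis=1).round(4))
d=P[3]-P[0];y=-d[:2]/np.linalg.norm(d[:2]);x=np.array([y[1],-y[0]])
print('yaw x',np.degrees(np.arctan2(x[1],x[0])))
m=P[:,:2].mean(0);print('mouth',m,'home',m+.025*x)
w=np.array([g(x_,y_,.061) for x_,y_ in [(40,36),(725,66)]]);print('wall rel',[( (q[:2]-m)@x,(q[:2]-m)@y) for q in w])
t=g(172,384,.038)
print('gate end rel',(t[:2]-m)@x,(t[:2]-m)@y)
for s in (150,):
  pass
np.savez('rack.npz',m=m,x=x,y=y)
# pepper cap top from scene, side: fit white+green top ellipse
for n in ['scene0','side0']:
    cc=load(n);Q=cloud(cc);k=(abs(Q[...,0]-.56)<.05)&(abs(Q[...,1]+.2)<.04)&(Q[...,2]>.1)&(Q[...,2]<.115)&(cc['z_map']>0)
    v,u=np.nonzero(k);e=cv2.minEnclosingCircle(np.c_[u,v].astype(np.float32))
    q=np.array([onplane(cc,a,b,.106)[:2] for a,b in zip(u,v)]);cen,r=cv2.minEnclosingCircle(q.astype(np.float32));print(n,len(u),cen,r,'depth mean',Q[k].mean(0))
    s=(abs(Q[...,0]-.56)<.05)&(abs(Q[...,1]+.2)<.05)&(Q[...,2]>.01)&(Q[...,2]<.1)&(cc['z_map']>0)
    print('rel', (np.array(cen)-m)@x,(np.array(cen)-m)@y)
    pu=np.array([.65,-.176]);print('purple',(pu-m)@x,(pu-m)@y)
E
```

```text
[[ 0.5467  0.0097  0.05  ]
 [ 0.5972 -0.0328  0.05  ]
 [ 0.6458 -0.0735  0.05  ]
 [ 0.6973 -0.1153  0.05  ]]
spacing [0.066  0.0635 0.0663]
yaw x 50.303832841626715
mouth [ 0.62176922 -0.05297392] home [ 0.63773713 -0.03373787]
wall rel [(np.float64(0.048246716002349074), np.float64(0.09944440594268567)), (np.float64(0.04885063968284791), np.float64(-0.09841904375616566))]
gate end rel -0.052650215350061313 0.06111734885582031
scene0 196 (0.5563058853149414, -0.20306363701820374) 0.026342444121837616 depth mean [ 0.55761    -0.20214758  0.1052083 ]
rel -0.15729787652007127 -0.04549449191533984
purple -0.07663000720958868 -0.10030071816908682
side0 293 (0.5638973116874695, -0.20335069298744202) 0.02609759010374546 depth mean [ 0.56358607 -0.20381445  0.10590255]
rel -0.1526699814028813 -0.05151900370330068
purple -0.07663000720958868 -0.10030071816908682
```

```bash
python3 - <<'E'
from h import *
c=load('w1');K=c['intrinsics'];z=c['z_map'];v,u=np.mgrid[:384,:512]
p=np.stack([(u-K[0,2])/K[0,0]*z,(v-K[1,2])/K[1,1]*z,z],-1)@c['mount'][:3,:3].T+c['mount'][:3,3]
for row in (226,229,232,240,250,260,270,290,300):
    for a,b in ((205,240),(272,310)):
        k=(z[row,a:b]>0)&(z[row,a:b]<.23)
        q=p[row,a:b][k]*1000
        if len(q): print(row,a+np.nonzero(k)[0][[0,-1]],q[0].round(1),q[-1].round(1),'zmax',q[:,2].max().round(1))
E
```

```text
232 [222 235] [ 10.1 -18.8 -34.2] [  9.1 -12.3 -32. ] zmax -32.0
232 [276 289] [  9.5   9.1 -32.7] [ 10.5  15.6 -35. ] zmax -32.7
240 [212 235] [  6.8 -23.8 -36.8] [  5.4 -12.3 -33.8] zmax -33.8
240 [276 299] [  6.1   9.  -35.2] [  6.6  20.7 -36.3] zmax -35.2
250 [205 236] [  6.6 -25.5 -47.5] [ -3.  -12.3 -28.5] zmax -28.5
250 [275 306] [ -2.8   9.1 -28.8] [  6.1  22.6 -46.5] zmax -28.8
260 [205 236] [  6.1 -24.1 -56.1] [ -7.9 -12.2 -30.8] zmax -30.8
260 [275 309] [ -8.1   9.1 -30.4] [  6.2  22.3 -56.2] zmax -30.4
270 [205 235] [ 12.3 -20.5 -75. ] [ -9.9 -12.3 -37.7] zmax -37.7
270 [276 309] [ -9.9   9.2 -37.7] [ 12.5  18.6 -75.3] zmax -37.7
290 [205 232] [ 11.6 -18.5 -86.7] [ -8.5 -12.2 -57.3] zmax -57.3
290 [279 309] [ -8.1   9.1 -57.9] [ 11.3  16.8 -86.1] zmax -57.9
300 [205 231] [ 16.1 -16.3 -98.2] [ -9.3 -12.2 -63.4] zmax -63.4
300 [280 309] [ -9.3   9.2 -63.5] [ 16.2  14.4 -98.3] zmax -63.5
```

```bash
python3 - <<'E'
from h import *
p,r=cur();print(p,get_obs()['joint_pos'])
im=[]
for n in ['scene','side']:
    c=snap(n,n+'1');t=proj(c,p);print(n,'tcp px',t, 'tips', [proj(c,p+r@np.array([sx*.011,sy*.011,.008])).round(1) for sx in(-1,1) for sy in (-1,1)])
    a=c['color'].copy()[...,::-1].copy()
    u,v=np.round(t).astype(int)
    a=a[v-60:v+45,u-70:u+70];a=cv2.resize(a,None,fx=4,fy=4,interpolation=cv2.INTER_CUBIC);cv2.circle(a,(int((t[0]-u+70.5)*4),int((t[1]-v+60.5)*4)),4,(0,0,255),-1);im.append(a)
    P=cloud(c);L=(P-p)@r;k=(abs(L[...,0])<.02)&(abs(L[...,1])<.03)&(c['z_map']>0)&(L[...,2]<.05)&(L[...,2]>-.09)
    print('finger pts tool z max',np.percentile(L[k][:,2],[50,90,99]).round(3),k.sum())
cv2.imwrite('pics/f1.png',np.vstack(im)[:, :])
cv2.imwrite('pics/f1.png',cv2.resize(np.hstack(im),(800,300)))
E
```

```text
[ 0.59975763 -0.08882608  0.21029527] [-0.28040013  0.36521932  0.16672206  1.27909572  0.24513301  1.94733499]
scene tcp px [242.2342765  127.17437642] tips [array([238.8, 133.3]), array([247.6, 132. ]), array([236.8, 127.1]), array([245.5, 125.9])]
finger pts tool z max [-0.064 -0.04  -0.032] 303
side tcp px [263.26648049 117.85181885] tips [array([256.6, 122.7]), array([265.6, 125.5]), array([261.9, 116.1]), array([270.9, 118.8])]
finger pts tool z max [-0.064 -0.04  -0.031] 513
```

View pics/f1.png

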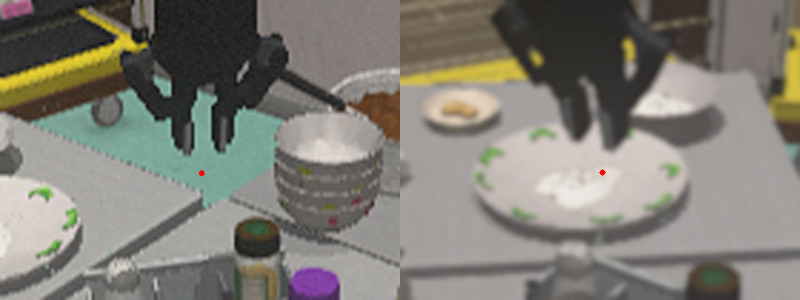

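All three cameras agree that the fingertips are at tool z ≈ −30 mm. The text says +8 mm, so I'll use the measured value and check it by force. Next I stage behind the jar.

```bash
python3 - <<'E'
from h import *
p,r=cur()
plan(p,r,[.538,-.285,.13],toolR(np.radians(78),np.radians(30)),6)
E
```

```text
[[-0.7,0.23,0.09,0.16,0.25,-0.39],[-0.71,0.18,0.06,0.16,0.24,-0.38],[-0.72,0.14,0.02,0.16,0.25,-0.39],[-0.74,0.09,-0.02,0.15,0.24,-0.38],[-0.73,0.03,-0.04,0.16,0.25,-0.39],[-0.73,-0.01,-0.08,0.16,0.24,-0.38]]
```

Request:
send_rows(increments=[[[-0.7, 0.23, 0.09, 0.16, 0.25, -0.39], [-0.71, 0.18, 0.06, 0.16, 0.24, -0.38], [-0.72, 0.14, 0.02, 0.16, 0.25, -0.39], [-0.74, 0.09, -0.02, 0.15, 0.24, -0.38], [-0.73, 0.03, -0.04, 0.16, 0.25, -0.39], [-0.73, -0.01, -0.08, 0.16, 0.24, -0.38], [0, 0, 0, 0, 0, 0], [0, 0, 0, 0, 0, 0]]])

```text
clock: 3.55
eef_pos: [0.5386, -0.285, 0.1301]
tool_rot: [0.751, 0.607, 0.201, -0.163]
ft_force: [-0.3, -0.1, -0.1]
grip_width: 0.0212
```

```bash
python3 - <<'E'
from h import *
c=snap('wrist','w2');o=get_obs();print(o['eef_pos'],o['clock'],o['joint_pos'].round(3),R.from_quat(o['tool_rot']).as_matrix().round(3))
cv2.imwrite('pics/w2b.png',cv2.resize(cv2.imread('pics/w2.png'),(800,600),interpolation=cv2.INTER_CUBIC))
E
```

```text
[ 0.53888732 -0.28465014  0.13085818] 3.6 [-0.725  0.711  0.438  1.573  0.45   0.992] [[ 0.18   0.978  0.105]
 [ 0.848 -0.209  0.488]
 [ 0.499  0.001 -0.866]]
```

View pics/w2b.png

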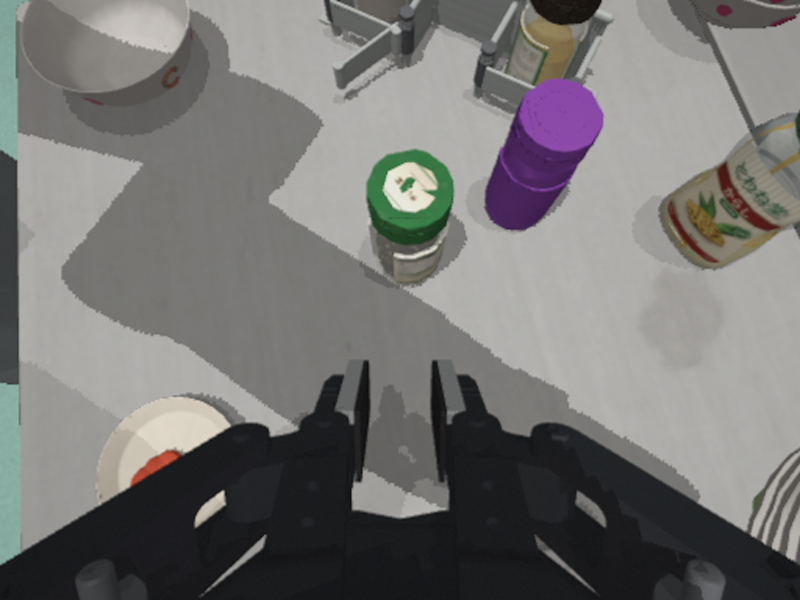

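```bash
python3 - <<'E'
from h import *
k=np.load('rack.npz');m,x,y=k['m'],k['x'],k['y']
rel=lambda q:np.round([(q[:2]-m)@x*1000,(q[:2]-m)@y*1000],1)
c=load('w2');s=1/1.5625
hsv=cv2.cvtColor(c['color'],cv2.COLOR_RGB2HSV)
w=((hsv[...,1]<70)&(hsv[...,2]>190));w[:]=w&(np.abs(np.arange(512)-262)<20)[None]&(np.abs(np.arange(384)-120)<18)[:,None]
kk,l,st,ce=cv2.connectedComponentsWithStats(w.astype(np.uint8));i=1+np.argmax(st[1:,4]);print(st[i],ce[i]/s)
cap=onplane(c,*ce[i],.106);print('cap centre',cap,rel(cap))
cap=onplane(c,410*s,189*s,.106);print('cap2',cap,rel(cap))
for t in [(367,190),(453,190),(410,150)]: print(onplane(c,t[0]*s,t[1]*s,.106).round(4))
b=onplane(c,408*s,284*s,0);print('bottom near edge',b,rel(b))
P=cloud(c);q=P[int(188*s),int(410*s)];print('depth',q, rel(q))
for n,(a,b) in {'postL':(407,16),'postR':(487,58),'gate tip':(345,68),'purpletop':(559,116)}.items():
    q=P[int(b*s),int(a*s)];print(n,q.round(4),rel(q))
E
```

```text
[245 104  34  32 665] [408.07095865 187.42951128]
cap centre [ 0.55957407 -0.19941046  0.106     ] [-152.4  -45.7]
cap2 [ 0.5603464  -0.20047776  0.106     ] [-152.7  -47. ]
[ 0.5388 -0.1964  0.106 ]
[ 0.5816 -0.2056  0.106 ]
[ 0.5651 -0.1786  0.106 ]
bottom near edge [ 0.55710226 -0.21901877  0.        ] [-169.1  -56.3]
depth [ 0.56011359 -0.19998364  0.10674669] [-152.5  -46.5]
postL [ 0.5953 -0.0342  0.0484] [-2.5 32.3]
postR [ 0.6451 -0.0766  0.0423] [ -3.3 -33. ]
gate tip [ 0.5436 -0.0539  0.0323] [-50.6  59.6]
purpletop [ 0.647  -0.1744  0.1052] [-77.3 -96.9]
```

```bash
python3 - <<'E'
from h import *
p,r=cur()
f=np.radians(77.5)
p1,r1=plan(p,r,[.5435,-.283,.02],toolR(f,np.radians(30)),4)
plan(p1,r1,[.5435,-.283,-.013],toolR(f,np.radians(30)),4)
E
```

```text
[[-0.27,0.02,0.49,0.0,0.0,0.01],[-0.26,0.02,0.48,-0.01,0.0,0.01],[-0.27,0.02,0.49,0.0,0.0,0.01],[-0.26,0.02,0.49,-0.01,0.01,0.01]]
[[-0.08,0.0,0.14,0.0,0.0,0.0],[-0.09,0.0,0.14,0.0,0.0,0.0],[-0.08,0.0,0.15,0.0,0.0,0.0],[-0.08,0.0,0.14,0.0,0.0,0.0]]
```

Request:
send_rows(increments=[[[-0.27, 0.02, 0.49, 0, 0, 0.01], [-0.26, 0.02, 0.48, 0, 0, 0.01], [-0.27, 0.02, 0.49, 0, 0, 0.01], [-0.26, 0.02, 0.49, 0, 0, 0.01], [0, 0, 0, 0, 0, 0], [0, 0, 0, 0, 0, 0]]])

```text
clock: 4.35
eef_pos: [0.5438, -0.2835, 0.021]
tool_rot: [0.753, 0.605, 0.201, -0.162]
ft_force: [1.3, 0.1, 0.5]
grip_width: 0.0211
```

```bash
python3 - <<'E'
from h import *
p,r=cur();print(p,get_obs()['clock'])
im=[]
for n in ['scene','side']:
    c=snap(n,n+'2')
    P=cloud(c);L=(P-p)@r;k=(abs(L[...,0])<.02)&(abs(L[...,1])<.03)&(c['z_map']>0)&(L[...,2]<.05)&(L[...,2]>-.09)&(P[...,2]>.008)
    print(n,'tool z max',np.percentile(L[k][:,2],[90,99,100]).round(3),'world z min',np.percentile(P[k][:,2],[0,1,5,10]).round(3),k.sum())
    t=proj(c,p+r@np.array([0,0,-.03]));u,v=np.round(t).astype(int)
    a=c['color'][...,::-1][v-60:v+45,u-70:u+70];im.append(cv2.resize(a,(400,300),interpolation=cv2.INTER_CUBIC))
cv2.imwrite('pics/f2.png',np.hstack(im))
E
```

```text
[ 0.54375014 -0.28345074  0.02099956] 4.35
scene tool z max [-0.036 -0.031 -0.03 ] world z min [0.045 0.045 0.045 0.048] 47
side tool z max [-0.038 -0.03  -0.028] world z min [0.041 0.043 0.047 0.049] 61
```

View pics/f2.png

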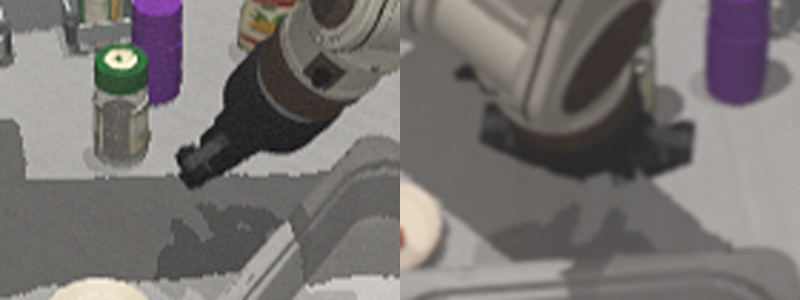

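The tips are clear of the table, lowest point about 41 mm with TCP z at 21 mm, so the −30 mm tip offset holds. I'll descend to the pushing height.

Request:
send_rows(increments=[[[-0.09, 0, 0.15, 0, 0, 0], [-0.08, 0, 0.15, 0, 0, 0], [-0.08, 0, 0.14, 0, 0, 0], [-0.08, 0, 0.14, 0, 0, 0], [0, 0, 0, 0, 0, 0], [0, 0, 0, 0, 0, 0]]])

```text
clock: 5.2
eef_pos: [0.5426, -0.2837, -0.0145]
tool_rot: [0.753, 0.604, 0.201, -0.163]
ft_force: [-0.1, -0.0, -0.4]
grip_width: 0.0215
```

```bash
python3 - <<'E'
from h import *
c=snap('wrist','w3');o=get_obs();print(o['eef_pos'],o['clock'],o['ft_force'],R.from_quat(o['tool_rot']).as_matrix().round(3))
cv2.imwrite('pics/w3b.png',cv2.resize(cv2.imread('pics/w3.png'),(800,600),interpolation=cv2.INTER_CUBIC))
E
```

```text
[ 0.54273572 -0.28382432 -0.01430013] 5.25 [-0.76070002 -0.47945355  0.27690186] [[ 0.188  0.976  0.105]
 [ 0.846 -0.216  0.488]
 [ 0.499 -0.003 -0.866]]
```

View pics/w3b.png

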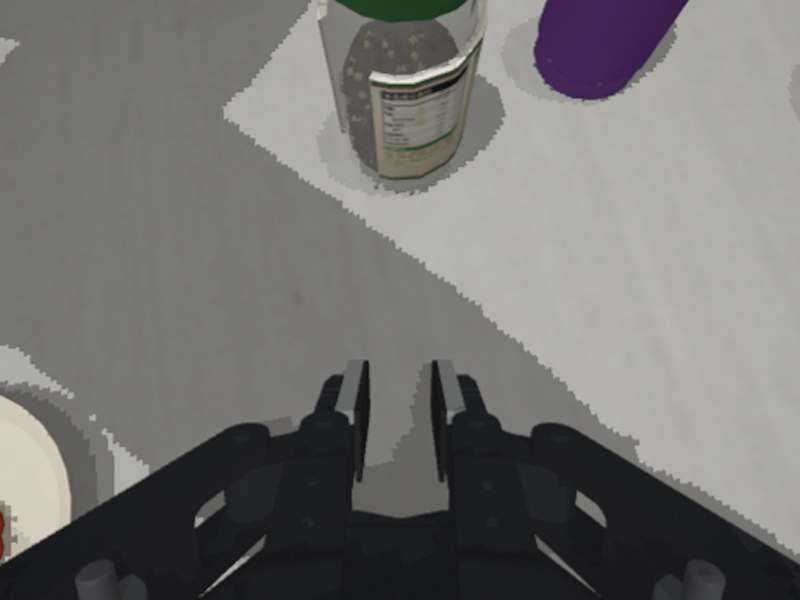

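```bash
cat >> h.py <<'E'
K_=np.load('rack.npz');M,X,Y=K_['m'],K_['x'],K_['y'];YAW=np.arctan2(X[1],X[0])
rel=lambda q:np.round([(np.asarray(q)[:2]-M)@X*1000,(np.asarray(q)[:2]-M)@Y*1000],1)
D=.0134;MID=.0016;ZP=-.0145
def tcp_for(c,h,back=0,z=ZP,lat=MID):
    "c rack coords mm of jar centre, h heading rad in rack (left +)"
    w=M+X*c[0]/1000+Y*c[1]/1000;a=YAW+h;f=np.array([np.cos(a),np.sin(a)]);rt=np.array([f[1],-f[0]])
    return np.r_[w-(D+back)*f+lat*rt,z],toolR(a,np.radians(30))
def follow(wps,dec=2):
    p,Rc=cur();rows=[]
    for pt,Rt in wps:
        t=Rc.T@(pt-p)/.05;a=np.degrees(R.from_matrix(Rc.T@Rt).as_rotvec())/10
        r=np.round(np.r_[t,a],dec)+0.0;rows.append(r.tolist())
        p=p+Rc@r[:3]*.05;Rc=Rc@R.from_rotvec(np.radians(r[3:]*10)).as_matrix()
    for k in range(0,len(rows),8): print(str(rows[k:k+8]).replace(' ',''))
def lin(w0,w1,n):
    w=R.from_matrix(w1[1]@w0[1].T).as_rotvec()
    return [(w0[0]+(w1[0]-w0[0])*i/n,R.from_rotvec(w*i/n).as_matrix()@w0[1]) for i in range(1,n+1)]
E
python3 - <<'E'
from h import *
J=np.array([-152.7,-46.8]);h=np.radians(30)
follow(lin(cur(),tcp_for(J,h,.012),8))
E
```

```text
[[0.13,0.0,0.08,0.02,0.0,-0.03],[0.13,0.01,0.07,0.01,0.0,-0.03],[0.13,0.01,0.08,0.02,0.0,-0.03],[0.13,0.0,0.07,0.01,0.0,-0.03],[0.13,0.01,0.08,0.02,0.0,-0.04],[0.13,0.01,0.07,0.01,0.0,-0.03],[0.13,0.01,0.08,0.02,0.0,-0.03],[0.13,0.01,0.07,0.01,0.0,-0.03]]
```

Request:
send_rows(increments=[[[0.13, 0.0, 0.08, 0.02, 0.0, -0.03], [0.13, 0.01, 0.07, 0.01, 0.0, -0.03], [0.13, 0.01, 0.08, 0.02, 0.0, -0.03], [0.13, 0.0, 0.07, 0.01, 0.0, -0.03], [0.13, 0.01, 0.08, 0.02, 0.0, -0.04], [0.13, 0.01, 0.07, 0.01, 0.0, -0.03], [0.13, 0.01, 0.08, 0.02, 0.0, -0.03], [0.13, 0.01, 0.07, 0.01, 0.0, -0.03]]])

```text
clock: 6.25
eef_pos: [0.5573, -0.2249, -0.0146]
tool_rot: [0.738, 0.623, 0.198, -0.167]
ft_force: [0.8, 0.1, 0.5]
grip_width: 0.0212
```

```bash
python3 - <<'E'
from h import *
c=snap('wrist','w4');o=get_obs();print(o['eef_pos'],o['clock'],o['ft_force'],R.from_quat(o['tool_rot']).as_matrix().round(3),rel(o['eef_pos']))
cv2.imwrite('pics/w4b.png',cv2.resize(cv2.imread('pics/w4.png'),(800,600),interpolation=cv2.INTER_CUBIC))
E
```

```text
[ 0.55748302 -0.22387431 -0.01440563] 6.3 [-0.13216406  0.93684951  0.61688933] [[ 0.145  0.986  0.084]
 [ 0.854 -0.167  0.493]
 [ 0.5    0.    -0.866]] [-172.6  -59.7]
```

View pics/w4b.png

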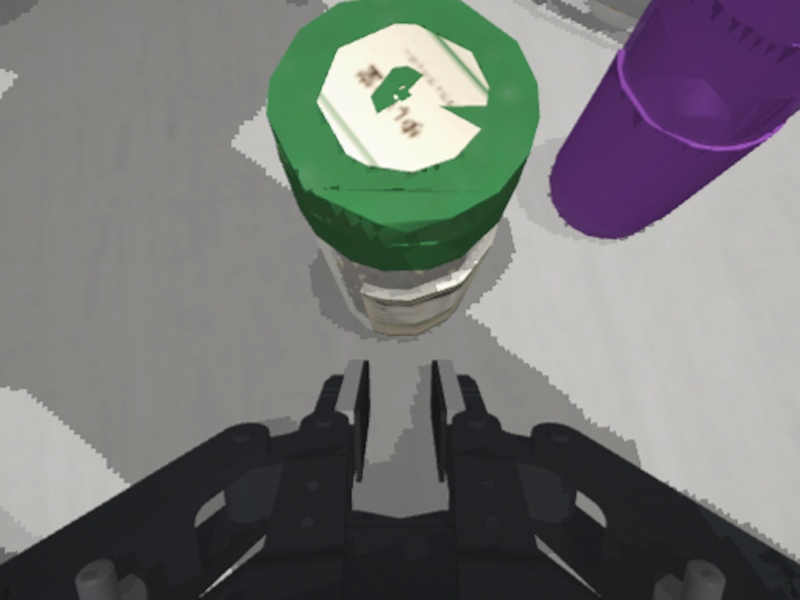

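The jar is centred between the fingers, cap at column ~403 against a finger midline of ~400, and not yet touched. Next is the push: a straight line, then an arc onto the bay axis.

```bash
python3 - <<'E'
from h import *
h=np.radians(30);Rr=70.
w=[]
J=np.array([-152.7,-46.8]);u=np.array([np.cos(h),np.sin(h)])
w+=lin(cur(),tcp_for(J,h),3)
L=(46.8-Rr*(1-np.cos(h)))/np.sin(h);n=13
print('line',L, 'per row',L/n)
pts=[(J+u*L*i/n,h) for i in range(1,n+1)]
S=J+u*L;C=S+Rr*np.array([np.sin(h),-np.cos(h)])
na=8
for i in range(1,na+1):
    a=h*(1-i/na);pts.append((C+Rr*np.array([-np.sin(a),np.cos(a)]),a))
print(pts[-1])
w+=[tcp_for(c,a) for c,a in pts]
follow(w)
E
```

```text
line 74.84355652982143 per row 5.75719665614011
(array([-52.88357874,   0.        ]), np.float64(0.0))
[[0.06,0.0,0.03,0.0,0.0,0.0],[0.06,0.01,0.04,0.0,0.0,0.01],[0.06,0.0,0.03,0.0,0.0,0.0],[0.1,0.0,0.06,0.0,0.0,0.0],[0.1,0.0,0.06,0.0,0.0,0.0],[0.1,0.0,0.06,0.0,0.0,0.0],[0.1,0.0,0.05,0.0,0.0,0.0],[0.09,0.0,0.06,0.0,0.0,0.0]]
[[0.1,0.0,0.06,0.0,0.0,0.0],[0.1,0.0,0.06,0.0,0.0,0.0],[0.1,0.0,0.05,0.0,0.0,0.0],[0.1,0.0,0.06,0.0,0.0,0.0],[0.1,0.0,0.06,0.0,0.0,0.0],[0.1,0.0,0.06,0.0,0.0,0.0],[0.1,0.0,0.06,0.0,0.0,0.0],[0.1,0.0,0.05,0.0,0.0,0.0]]
[[0.08,-0.02,0.05,-0.19,0.0,0.32],[0.08,-0.01,0.04,-0.19,0.0,0.33],[0.08,-0.02,0.05,-0.19,0.0,0.32],[0.07,-0.01,0.04,-0.18,0.0,0.33],[0.08,-0.02,0.05,-0.19,0.0,0.32],[0.08,-0.01,0.04,-0.19,0.0,0.33],[0.08,-0.02,0.05,-0.19,0.0,0.32],[0.08,-0.01,0.04,-0.18,0.0,0.33]]
```

Request:
send_rows(increments=[[[0.06, 0.0, 0.03, 0, 0, 0], [0.06, 0.01, 0.04, 0, 0, 0], [0.06, 0.0, 0.03, 0, 0, 0], [0.1, 0.0, 0.06, 0, 0, 0], [0.1, 0.0, 0.06, 0, 0, 0], [0.1, 0.0, 0.06, 0, 0, 0], [0.1, 0.0, 0.05, 0, 0, 0], [0.09, 0.0, 0.06, 0, 0, 0]]])

```text
clock: 7.3
eef_pos: [0.5643, -0.1868, -0.0146]
tool_rot: [0.738, 0.623, 0.198, -0.167]
ft_force: [-0.1, -0.7, 0.8]
grip_width: 0.0214
```

```bash
python3 - <<'E'
from h import *
c=snap('wrist','w5');o=get_obs();print(o['eef_pos'],o['clock'],o['ft_force'],rel(o['eef_pos']))
cv2.imwrite('pics/w5b.png',cv2.resize(cv2.imread('pics/w5.png'),(640,480),interpolation=cv2.INTER_CUBIC))
E
```

```text
[ 0.56430228 -0.18608009 -0.01460408] 7.35 [-0.50394273 -0.22838104 -0.29789617] [-139.1  -40.8]
```

View pics/w5b.png

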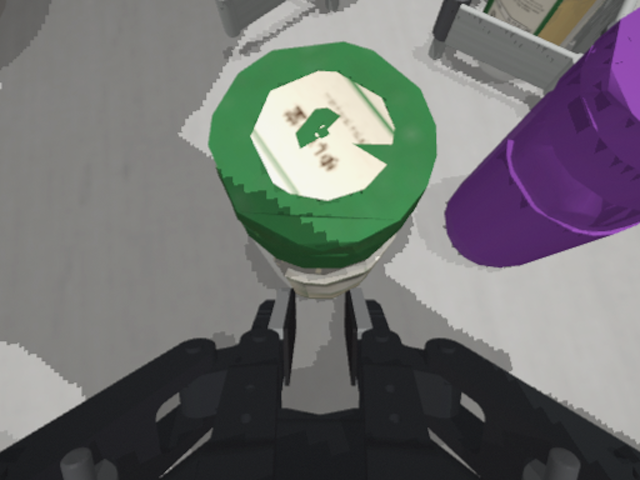

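The jar is seated in the cradle, upright and moving along the planned line. Continuing.

Request:
send_rows(increments=[[[0.1, 0.0, 0.06, 0, 0, 0], [0.1, 0.0, 0.06, 0, 0, 0], [0.1, 0.0, 0.05, 0, 0, 0], [0.1, 0.0, 0.06, 0, 0, 0], [0.1, 0.0, 0.06, 0, 0, 0], [0.1, 0.0, 0.06, 0, 0, 0], [0.1, 0.0, 0.06, 0, 0, 0], [0.1, 0.0, 0.05, 0, 0, 0]]])

```text
clock: 8.35
eef_pos: [0.572, -0.1413, -0.0146]
tool_rot: [0.738, 0.623, 0.198, -0.167]
ft_force: [0.0, -1.3, -0.4]
grip_width: 0.0213
```

Request:
send_rows(increments=[[[0.08, -0.02, 0.05, -0.19, 0.0, 0.32], [0.08, -0.01, 0.04, -0.19, 0.0, 0.33], [0.08, -0.02, 0.05, -0.19, 0.0, 0.32], [0.07, -0.01, 0.04, -0.18, 0.0, 0.33], [0.08, -0.02, 0.05, -0.19, 0.0, 0.32], [0.08, -0.01, 0.04, -0.19, 0.0, 0.33], [0.08, -0.02, 0.05, -0.19, 0.0, 0.32], [0.08, -0.01, 0.04, -0.18, 0.0, 0.33]]])

```text
clock: 9.35
eef_pos: [0.58, -0.1058, -0.0146]
tool_rot: [0.875, 0.409, 0.234, -0.11]
ft_force: [-0.1, -0.2, -0.5]
grip_width: 0.0217
```

```bash
python3 - <<'E'
from h import *
c=snap('wrist','w6');o=get_obs();print(o['eef_pos'],o['clock'],o['ft_force'],rel(o['eef_pos']),R.from_quat(o['tool_rot']).as_matrix().round(3))
cv2.imwrite('pics/w6b.png',cv2.resize(cv2.imread('pics/w6.png'),(800,600),interpolation=cv2.INTER_CUBIC))
t,_=tcp_for((-52.9,0),0);print(t,rel(t))
c=snap('scene','s6');a=c['color'][...,::-1][130:235,180:350];cv2.imwrite('pics/s6b.png',cv2.resize(a,None,fx=4.5,fy=4.5,interpolation=cv2.INTER_CUBIC))
E
```

```text
[ 0.57924012 -0.10468647 -0.01465154] 9.4 [-1.11862803  0.31078339  0.32552781] [-67.   -0.3] [[ 0.556  0.768  0.319]
 [ 0.664 -0.641  0.385]
 [ 0.5   -0.002 -0.866]]
[ 0.58065344 -0.10500989 -0.0145    ] [-66.3  -1.6]
```

View pics/w6b.png

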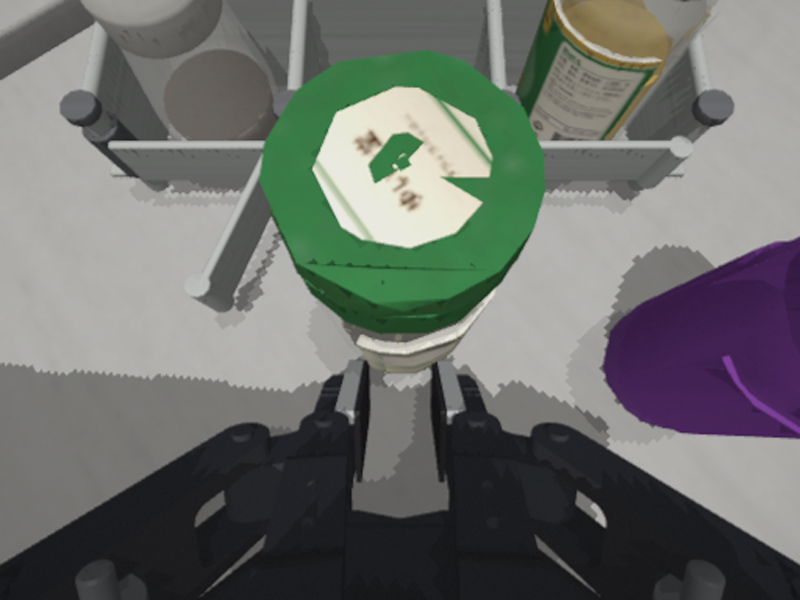

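View pics/s6b.png

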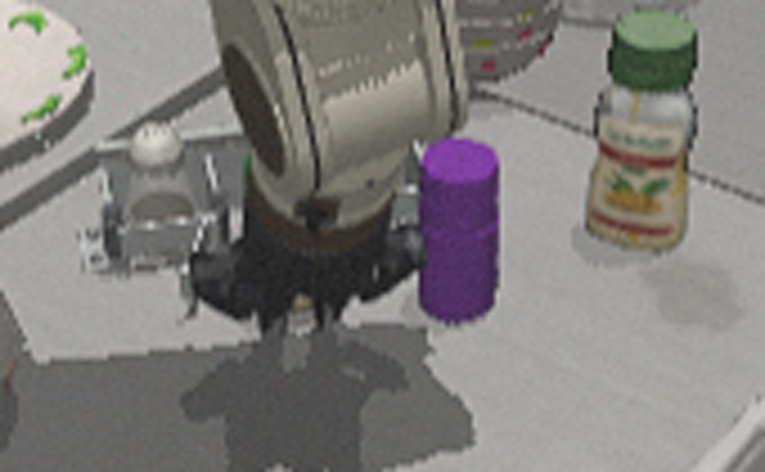

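Aligned with the bay: the outer posts are level at (80,106) and (713,106), and the jar is about 1.5 mm right of the bay axis, with the clearance at ±7 mm. Pushing straight in, trimming left slightly.

```bash
python3 - <<'E'
from h import *
p,r=cur();d=np.r_[X,0];l=np.r_[Y,0]
q=(p+d*.062+l*.0015,toolR(YAW,np.radians(30)));q[0][2]=ZP
follow(lin((p,r),q,12))
E
```

```text
[[0.09,0.0,0.05,0.0,0.0,0.0],[0.09,0.0,0.05,0.0,0.0,0.0],[0.09,-0.01,0.05,0.0,0.0,0.0],[0.09,0.0,0.06,0.0,0.0,0.0],[0.09,0.0,0.05,0.0,0.0,0.0],[0.09,0.0,0.05,0.0,0.0,0.0],[0.09,-0.01,0.05,-0.01,0.0,0.0],[0.09,0.0,0.05,0.0,0.0,0.0]]
[[0.09,0.0,0.05,0.0,0.0,0.0],[0.09,0.0,0.06,0.0,0.0,0.0],[0.09,-0.01,0.05,0.0,0.0,0.0],[0.08,0.0,0.05,0.0,0.0,0.0]]
```

Request:
send_rows(increments=[[[0.09, -0.01, 0.05, 0, 0, 0], [0.09, 0.0, 0.05, 0, 0, 0], [0.09, -0.01, 0.05, 0, 0, 0], [0.09, 0.0, 0.06, 0, 0, 0], [0.09, 0.0, 0.05, 0, 0, 0], [0.09, 0.0, 0.05, 0, 0, 0], [0.09, -0.01, 0.05, 0, 0, 0]]])

```text
clock: 10.32
eef_pos: [0.6026, -0.0773, -0.0143]
tool_rot: [0.874, 0.41, 0.234, -0.11]
ft_force: [0.3, -0.7, -0.0]
grip_width: 0.0213
```

```bash
python3 - <<'E'
from h import *
c=snap('wrist','w7');o=get_obs();print(o['eef_pos'],o['clock'],o['ft_force'],rel(o['eef_pos']))
cv2.imwrite('pics/w7b.png',cv2.resize(cv2.imread('pics/w7.png'),(800,600),interpolation=cv2.INTER_CUBIC))
E
```

```text
[ 0.60291943 -0.0767647  -0.014164  ] 10.375 [ 0.18760416 -0.32644912 -0.19034273] [-30.3  -0.7]
```

View pics/w7b.png

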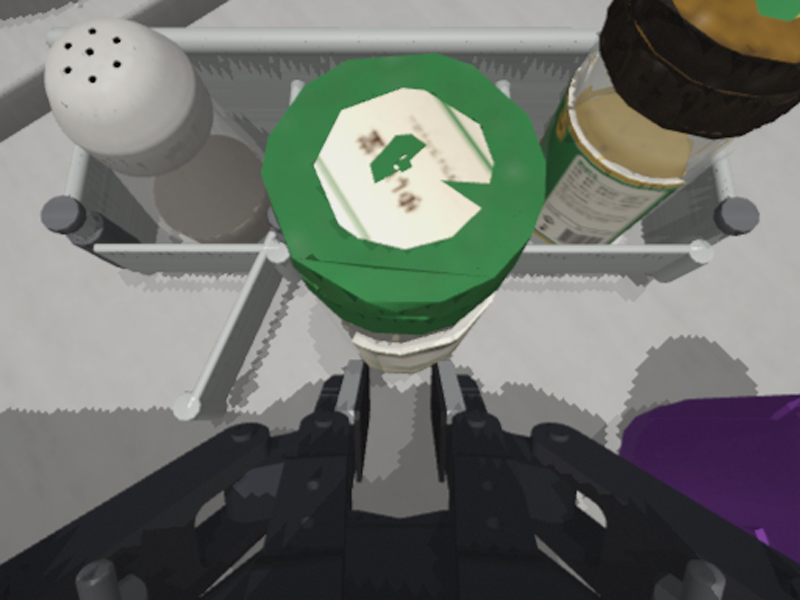

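Request:
send_rows(increments=[[[0.09, 0, 0.05, 0, 0, 0], [0.09, 0.0, 0.05, 0, 0, 0], [0.09, 0, 0.05, 0, 0, 0], [0.09, 0.0, 0.06, 0, 0, 0], [0.09, 0.0, 0.05, 0, 0, 0], [0.06, 0.0, 0.04, 0, 0, 0]]])

```text
clock: 11.12
eef_pos: [0.6215, -0.0545, -0.0145]
tool_rot: [0.874, 0.41, 0.234, -0.11]
ft_force: [-1.3, -1.7, 0.9]
grip_width: 0.0214
```

Request:
send_rows(increments=[[[0.04, 0, 0.02, 0, 0, 0], [0.04, 0.0, 0.02, 0, 0, 0], [0.03, 0, 0.02, 0, 0, 0]]])

```text
clock: 11.5
eef_pos: [0.6253, -0.0499, -0.0144]
tool_rot: [0.874, 0.41, 0.234, -0.11]
ft_force: [-0.8, -0.4, 0.4]
grip_width: 0.0215
```

```bash
python3 - <<'E'
from h import *
c=snap('wrist','w8');o=get_obs();print(o['eef_pos'],o['clock'],o['ft_force'],rel(o['eef_pos']))
cv2.imwrite('pics/w8b.png',cv2.resize(cv2.imread('pics/w8.png'),(800,600),interpolation=cv2.INTER_CUBIC))
E
```

```text
[ 0.62547134 -0.04981644 -0.01436149] 11.55 [ 0.02236806 -0.96812455  0.01912885] [ 4.8 -0.8]
```

View pics/w8b.png

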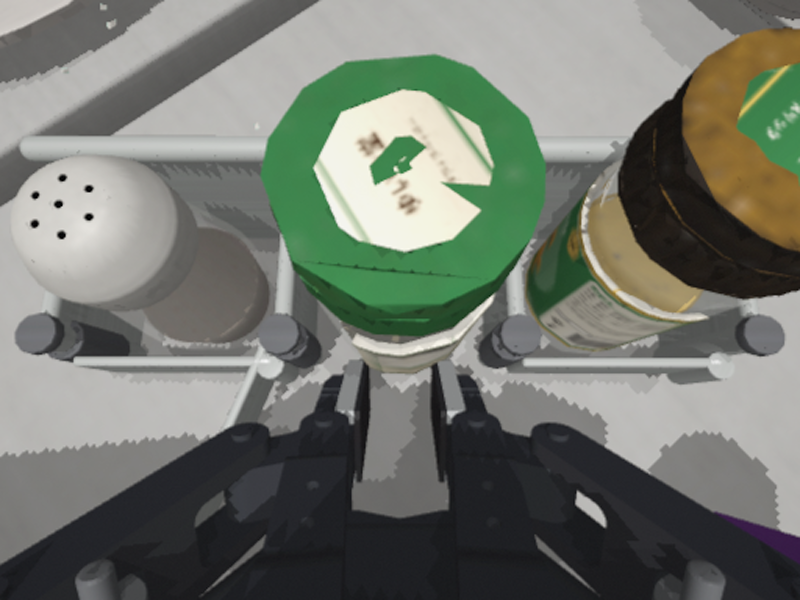

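Request:
send_rows(increments=[[[0.03, 0, 0.02, 0, 0, 0], [0.03, 0.0, 0.02, 0, 0, 0], [0, 0, 0, 0, 0, 0]]])

```text
clock: 11.92
eef_pos: [0.6278, -0.0471, -0.0145]
tool_rot: [0.874, 0.411, 0.234, -0.11]
ft_force: [-1.0, -0.6, -0.5]
grip_width: 0.0213
```

Request:
send_rows(increments=[[[0.02, 0, 0.01, 0, 0, 0], [0.02, 0.0, 0.01, 0, 0, 0], [0, 0, 0, 0, 0, 0]]])

```text
clock: 12.3
eef_pos: [0.6291, -0.0454, -0.0145]
tool_rot: [0.874, 0.41, 0.234, -0.11]
ft_force: [-0.4, 0.1, 0.4]
grip_width: 0.0214
```

```bash
python3 - <<'E'
from h import *
f=[]
for i in range(4):
    o=get_obs();f.append(o['ft_force']);camera('wrist')
print(o['eef_pos'],o['clock'],np.mean(f,0).round(2),'along',(np.mean(f,0)[:2]@X).round(2),rel(o['eef_pos']))
E
```

```text
[ 0.62903097 -0.04545078 -0.01449739] 12.45 [-0.57 -0.09  0.19] along -0.43 [10.4 -0.8]
```

Request:
send_rows(increments=[[[0.02, 0, 0.01, 0, 0, 0], [0, 0, 0, 0, 0, 0]]])

```text
clock: 12.75
eef_pos: [0.6295, -0.0449, -0.0146]
tool_rot: [0.875, 0.41, 0.234, -0.11]
ft_force: [-1.2, -1.3, 0.1]
grip_width: 0.0214
```

Request:
send_rows(increments=[[[0.02, 0, 0.01, 0, 0, 0], [0, 0, 0, 0, 0, 0]]])

```text
clock: 13.0
eef_pos: [0.6299, -0.0446, -0.0146]
tool_rot: [0.875, 0.41, 0.234, -0.11]
ft_force: [-4.4, -4.5, 2.0]
grip_width: 0.0214
```

```bash
cat > fc.py <<'E'
from h import *
f=[]
for i in range(5):
    o=get_obs();f.append(o['ft_force']);c=camera('wrist')
f=np.array(f)
print(o['eef_pos'],o['clock'],f.mean(0).round(2),'along',(f[:,:2]@X).round(2),rel(o['eef_pos']))
E
python3 fc.py
```

```text
[ 0.62982659 -0.04463524 -0.0146412 ] 13.2 [-3.84 -4.48  2.2 ] along [-6.26 -5.96 -5.76 -5.57 -5.94] [11.6 -0.9]
```

Firm contact of about 6 N, at exactly the predicted home position. I'll back straight out and look.

Request:
send_rows(increments=[[[-0.04, 0, -0.02, 0, 0, 0], [-0.1, 0, -0.06, 0, 0, 0], [-0.17, 0, -0.1, 0, 0, 0], [-0.26, 0, -0.15, 0, 0, 0], [-0.26, 0, -0.15, 0, 0, 0], [-0.26, 0, -0.15, 0, 0, 0], [-0.26, 0, -0.15, 0, 0, 0], [0, 0, 0, 0, 0, 0]]], grip=1.0)

```text
clock: 14.25
eef_pos: [0.58, -0.105, -0.0144]
tool_rot: [0.875, 0.409, 0.234, -0.11]
ft_force: [0.3, 0.3, 0.3]
grip_width: 0.0
```

```bash
python3 - <<'E'
from h import *
c=snap('wrist','w9');o=get_obs();print(o['eef_pos'],o['clock'],o['ft_force'],rel(o['eef_pos']),o['grip_width'])
cv2.imwrite('pics/w9b.png',cv2.resize(cv2.imread('pics/w9.png'),(800,600),interpolation=cv2.INTER_CUBIC))
E
```

```text
[ 0.58053574 -0.10446025 -0.01421104] 14.3 [-0.6107501   0.24286818 -0.15272965] [-66.   -1.2] 6.667838644837386e-05
```

View pics/w9b.png

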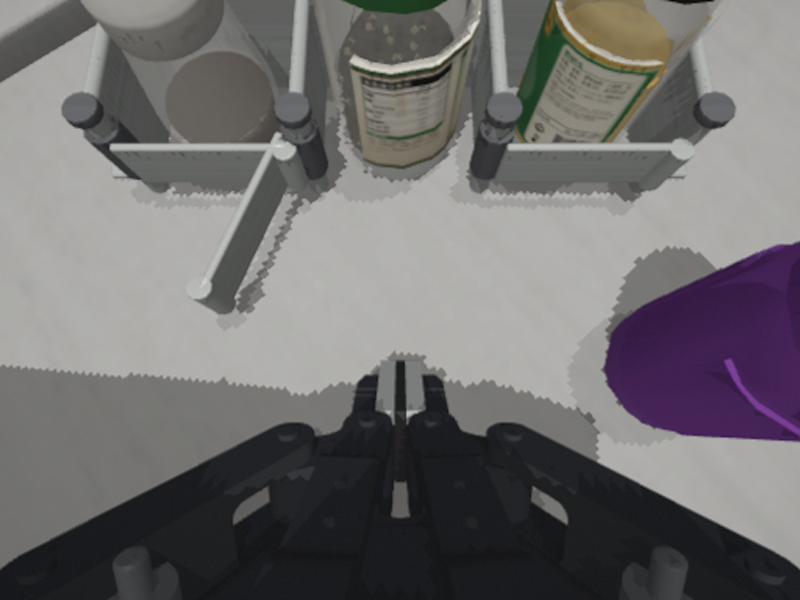

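The jar stands upright between the middle posts, base at (405,160), and the gate is still open with its tip at (205,290). Now I go over to the gate's outer (left) side and sweep it shut.

```bash
cat >> h.py <<'E'
def tip_at(xf,yf,z):
    w=M+X*(xf+5.9)/1000+Y*(yf-1.6)/1000
    return np.r_[w,z],toolR(YAW,np.radians(30))
E
python3 - <<'E'
from h import *
w=lin(cur(),tip_at(-72,0,.055),3)
w+=lin(w[-1],tip_at(-60,96,.055),4)
w+=lin(w[-1],tip_at(-50,96,.055),1)
print('pre');follow(w)
E
```

```text
pre
[[0.23,0.0,-0.4,0.0,0.0,0.0],[0.23,0.01,-0.4,0.0,0.0,-0.01],[0.23,0.0,-0.4,0.0,0.0,0.0],[0.05,-0.48,0.03,0.0,0.0,0.0],[0.05,-0.48,0.03,0.0,0.0,0.0],[0.06,-0.48,0.03,0.0,0.0,0.0],[0.05,-0.48,0.03,0.0,0.0,0.0],[0.17,0.0,0.1,0.0,0.0,0.0]]
```

Request:
send_rows(increments=[[[0.23, 0, -0.4, 0, 0, 0], [0.23, 0.01, -0.4, 0, 0, 0], [0.23, 0, -0.4, 0, 0, 0], [0.05, -0.48, 0.03, 0, 0, 0], [0.05, -0.48, 0.03, 0, 0, 0], [0.06, -0.48, 0.03, 0, 0, 0], [0.05, -0.48, 0.03, 0, 0, 0], [0.17, 0, 0.1, 0, 0, 0]]])

```text
clock: 15.3
eef_pos: [0.5197, -0.0245, 0.0547]
tool_rot: [0.874, 0.411, 0.234, -0.111]
ft_force: [0.3, -0.8, -0.1]
grip_width: -0.0001
```

```bash
python3 - <<'E'
from h import *
c=snap('wrist','w10');o=get_obs();print(o['eef_pos'],o['clock'],o['ft_force'],rel(o['eef_pos']),o['grip_width'],'want',rel(tip_at(-50,96,0)[0]))
cv2.imwrite('pics/w10b.png',cv2.resize(cv2.imread('pics/w10.png'),(800,600),interpolation=cv2.INTER_CUBIC))
w=lin(cur(),tip_at(-50,96,-.005),4);follow(w)
# gate/pepper measures
P=cloud(c)
E
```

```text
[ 0.52223524 -0.0245604   0.05546948] 15.35 [0.60163541 1.06251692 1.23436425] [-41.7  94.7] 0.00024384295270181116 want [-44.1  94.4]
[[-0.16,0.0,0.26,0.0,0.0,0.0],[-0.16,0.0,0.25,0.0,0.0,0.01],[-0.17,0.0,0.26,0.0,-0.01,0.0],[-0.16,0.01,0.25,0.0,0.0,0.0]]
```

View pics/w10b.png

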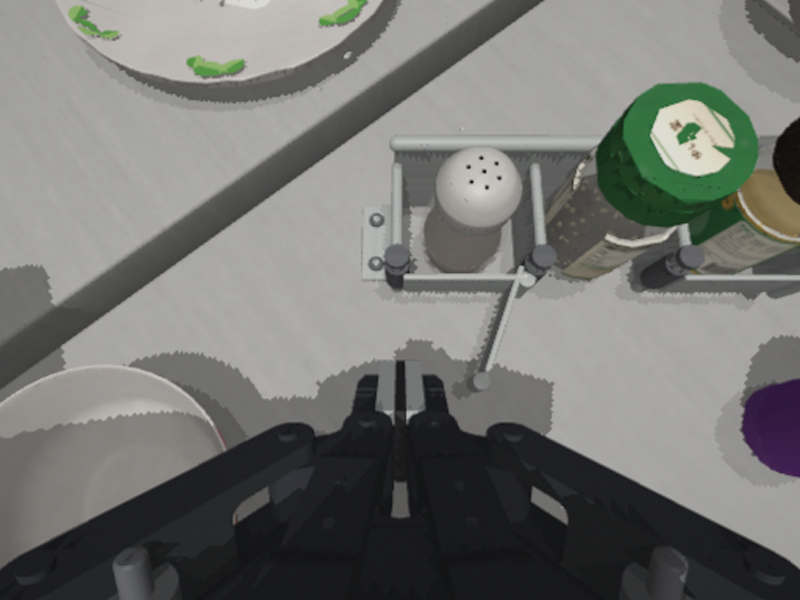

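Request:
send_rows(increments=[[[-0.16, 0, 0.26, 0, 0, 0], [-0.16, 0, 0.25, 0, 0, 0], [-0.17, 0, 0.26, 0, 0, 0], [-0.16, 0, 0.25, 0, 0, 0], [0, 0, 0, 0, 0, 0], [0, 0, 0, 0, 0, 0]]])

```text
clock: 16.1
eef_pos: [0.5206, -0.0283, -0.0051]
tool_rot: [0.874, 0.411, 0.235, -0.11]
ft_force: [-0.1, 0.3, 1.1]
grip_width: -0.0002
```

```bash
python3 - <<'E'
from h import *
c=snap('wrist','w11');o=get_obs();print(o['eef_pos'],o['clock'],o['ft_force'],rel(o['eef_pos']))
cv2.imwrite('pics/w11b.png',cv2.resize(cv2.imread('pics/w11.png'),(800,600),interpolation=cv2.INTER_CUBIC))
z=-.005
w=lin(cur(),tip_at(-50,57,z),6)
H=np.array([-5.,37.])
pa=[]
for a,rho in zip(np.linspace(1.57,0.15,10)[1:],np.linspace(45,56,10)[1:]):
    e=np.array([-np.sin(a),-np.cos(a)]);n=np.array([-np.cos(a),np.sin(a)])
    pc=H+rho*e+7.5*n;pa.append(pc+[0,12])
print(np.round(pa,1))
w+=[tip_at(*q,z) for q in pa]
follow(w)
E
```

```text
[ 0.52059957 -0.02831445 -0.0048674 ] 16.15 [0.99740091 0.18706075 1.34340659] [-45.6  93.6]
[[-51.8  49.1]
 [-52.4  41.4]
 [-51.7  33.5]
 [-49.7  25.6]
 [-46.3  18. ]
 [-41.6  10.9]
 [-35.7   4.5]
 [-28.7  -0.9]
 [-20.8  -5.3]]
[[0.0,0.13,0.0,0.0,0.0,0.0],[0.01,0.12,0.01,0.0,0.0,0.0],[0.0,0.13,0.0,0.0,0.0,0.0],[0.01,0.13,0.0,0.01,0.0,0.0],[0.0,0.13,0.01,0.0,0.0,0.0],[0.0,0.12,0.0,0.0,0.0,0.0],[-0.03,0.16,-0.02,0.0,0.0,0.0],[-0.01,0.16,-0.01,0.0,0.0,0.0]]
[[0.01,0.15,0.01,0.0,0.0,0.0],[0.04,0.16,0.02,0.0,0.0,0.0],[0.06,0.15,0.04,0.0,0.0,0.0],[0.08,0.15,0.04,0.0,0.0,0.0],[0.1,0.12,0.06,0.0,0.0,0.0],[0.12,0.11,0.07,0.0,0.0,0.0],[0.14,0.09,0.08,0.0,0.0,0.0]]
```

View pics/w11b.png

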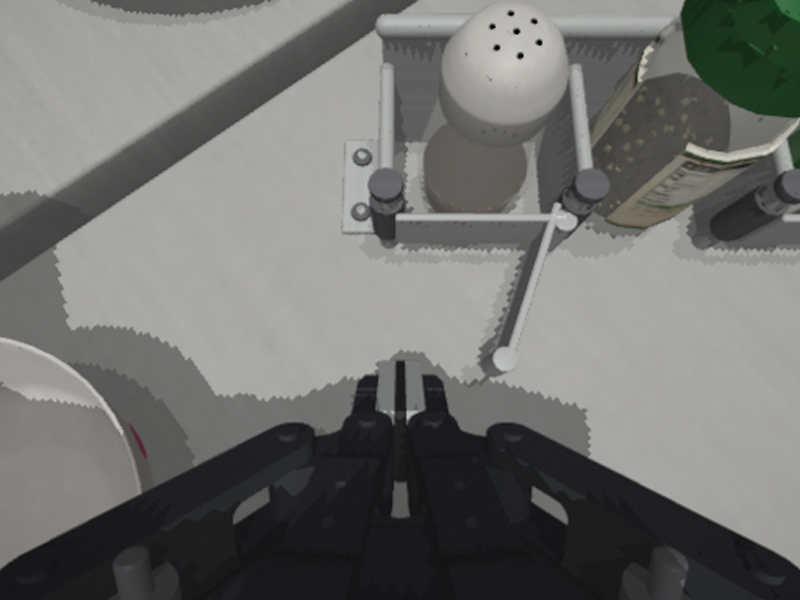

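```bash
python3 - <<'E'
from h import *
z=-.005
w=lin(cur(),tip_at(-42,94,z),1)
w+=lin(w[-1],tip_at(-42,57,z),6)
H=np.array([-5.,37.])
pa=[]
for a,rho in zip(np.linspace(1.57,0.15,10)[1:],np.linspace(39,56,10)[1:]):
    e=np.array([-np.sin(a),-np.cos(a)]);n=np.array([-np.cos(a),np.sin(a)])
    pc=H+rho*e+7.5*n;pa.append(pc+[0,12])
print(np.round(pa,1))
w+=[tip_at(*q,z) for q in pa]
follow(w)
E
```

```text
[[-46.6  49.9]
 [-48.   42.8]
 [-48.2  35.3]
 [-47.   27.6]
 [-44.4  19.9]
 [-40.5  12.5]
 [-35.1   5.7]
 [-28.5  -0.3]
 [-20.8  -5.3]]
[[0.16,0.02,0.1,0.01,0.0,0.0],[0.0,0.13,0.0,0.0,0.0,0.0],[0.0,0.12,0.0,0.0,0.0,0.0],[0.0,0.12,0.0,0.0,0.0,0.0],[0.0,0.13,0.0,0.0,0.0,0.0],[0.0,0.12,0.0,0.0,0.0,0.0],[0.0,0.12,0.0,0.0,0.0,0.0],[-0.08,0.14,-0.05,0.0,0.0,0.0]]
[[-0.02,0.15,-0.01,0.0,0.0,0.0],[0.0,0.15,0.0,0.0,0.0,0.0],[0.02,0.15,0.01,0.0,0.0,0.0],[0.04,0.16,0.02,0.0,0.0,0.0],[0.07,0.14,0.04,0.0,0.0,0.0],[0.09,0.14,0.06,0.0,0.0,0.0],[0.12,0.12,0.06,0.0,0.0,0.0],[0.13,0.1,0.08,0.0,0.0,0.0]]
```

Request:
send_rows(increments=[[[0.16, 0.02, 0.1, 0, 0, 0], [0, 0.13, 0, 0, 0, 0], [0, 0.12, 0, 0, 0, 0], [0, 0.12, 0, 0, 0, 0], [0, 0.13, 0, 0, 0, 0], [0, 0.12, 0, 0, 0, 0], [0, 0.12, 0, 0, 0, 0]]])

```text
clock: 17.02
eef_pos: [0.555, -0.0454, -0.006]
tool_rot: [0.874, 0.41, 0.234, -0.11]
ft_force: [-0.7, 0.6, -0.2]
grip_width: -0.0005
```

```bash
python3 - <<'E'
from h import *
c=snap('wrist','w12');o=get_obs();print(o['eef_pos'],o['clock'],o['ft_force'],rel(o['eef_pos']))
cv2.imwrite('pics/w12b.png',cv2.resize(cv2.imread('pics/w12.png'),(800,600),interpolation=cv2.INTER_CUBIC))
E
```

```text
[ 0.5559346  -0.04595998 -0.00570037] 17.075 [ 1.1873653  -0.46795492  0.55839165] [-36.7  55.1]
```

View pics/w12b.png

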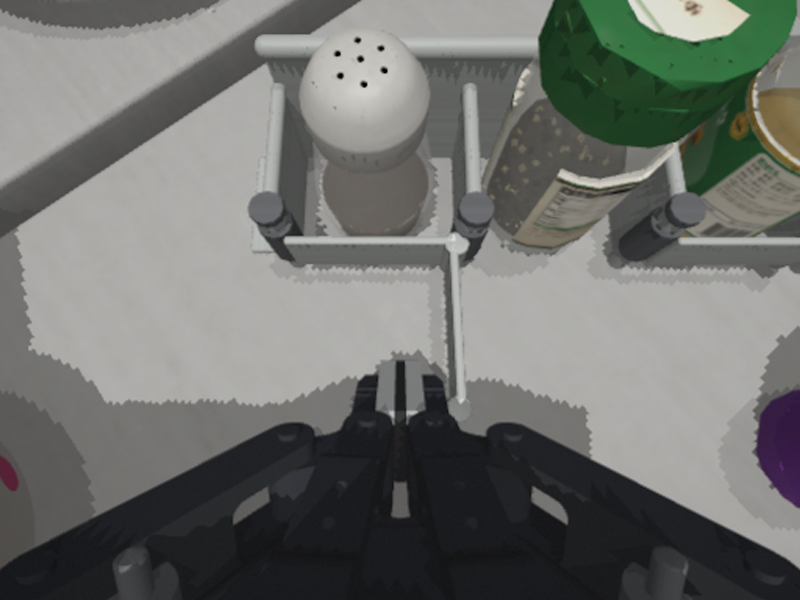

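The gate has followed the finger to about 1.57, lying from (455,243) to (460,408). Continuing the arc.

Request:
send_rows(increments=[[[-0.08, 0.14, -0.05, 0, 0, 0], [-0.02, 0.15, -0.01, 0, 0, 0], [0, 0.15, 0, 0, 0, 0], [0.02, 0.15, 0.01, 0, 0, 0], [0.04, 0.16, 0.02, 0, 0, 0], [0.07, 0.14, 0.04, 0, 0, 0]]])

```text
clock: 17.82
eef_pos: [0.5905, -0.0726, -0.0056]
tool_rot: [0.874, 0.41, 0.234, -0.11]
ft_force: [-0.2, 0.3, -0.3]
grip_width: 0.0003
```

```bash
python3 - <<'E'
from h import *
c=snap('wrist','w13');o=get_obs();print(o['eef_pos'],o['clock'],o['ft_force'],rel(o['eef_pos']))
cv2.imwrite('pics/w13b.png',cv2.resize(cv2.imread('pics/w13.png'),(800,600),interpolation=cv2.INTER_CUBIC))
E
```

```text
[ 0.59184494 -0.07280518 -0.00524913] 17.875 [1.14883487 0.23280501 0.21667539] [-34.4  10.4]
```

View pics/w13b.png

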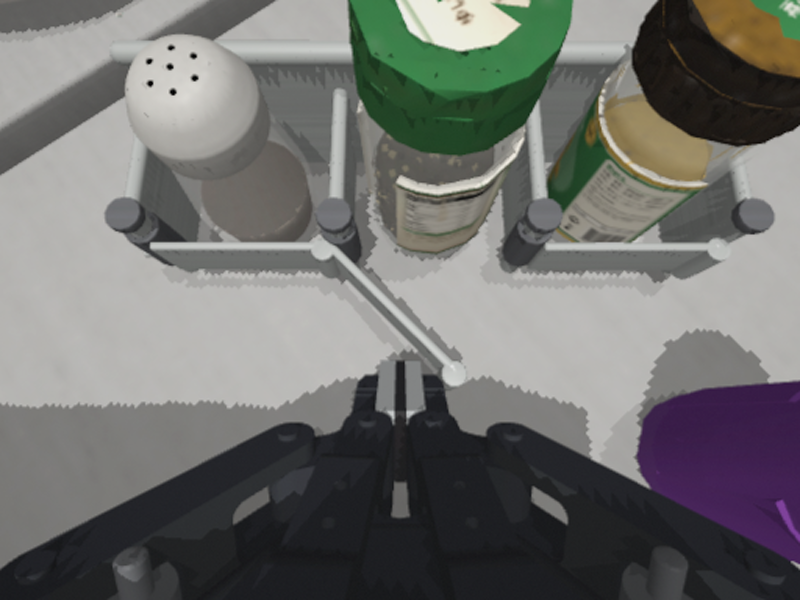

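Request:
send_rows(increments=[[[0.07, 0.04, 0.04, 0, 0, 0], [0.07, 0.04, 0.04, 0, 0, 0], [0.07, 0.05, 0.04, 0, 0, 0], [0.07, 0.05, 0.04, 0, 0, 0], [0.07, 0.05, 0.04, 0, 0, 0]]])

```text
clock: 18.5
eef_pos: [0.612, -0.064, -0.0054]
tool_rot: [0.874, 0.41, 0.234, -0.11]
ft_force: [-1.1, -0.7, -0.2]
grip_width: -0.0004
```

```bash
python3 - <<'E'
from h import *
c=snap('wrist','w14');o=get_obs();print(o['eef_pos'],o['clock'],o['ft_force'],rel(o['eef_pos']))
cv2.imwrite('pics/w14b.png',cv2.resize(cv2.imread('pics/w14.png'),(800,600),interpolation=cv2.INTER_CUBIC))
E
```

```text
[ 0.61265677 -0.06390751 -0.0052331 ] 18.55 [ 0.34190792 -0.44623033 -0.09381815] [-14.2   0. ]
```

View pics/w14b.png

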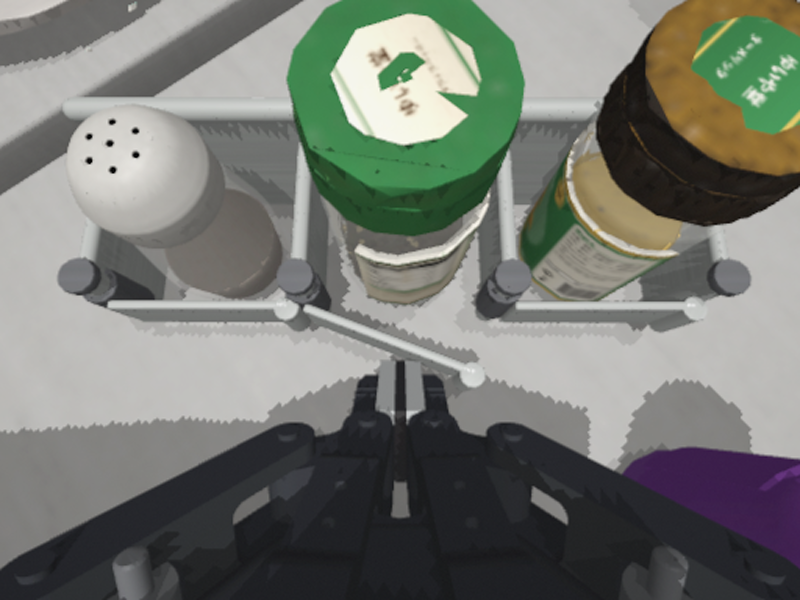

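Request:
send_rows(increments=[[[0.04, 0.08, 0.02, 0, 0, 0], [0.04, 0.08, 0.02, 0, 0, 0], [0.03, 0.06, 0.02, 0, 0, 0], [0, 0, 0, 0, 0, 0]]])

```text
clock: 19.05
eef_pos: [0.6245, -0.0665, -0.0053]
tool_rot: [0.874, 0.41, 0.234, -0.11]
ft_force: [0.7, 0.3, -0.3]
grip_width: -0.0
```

Request:
send_rows(increments=[[[0.02, 0, 0.01, 0, 0, 0], [0.02, 0, 0.01, 0, 0, 0], [0, 0, 0, 0, 0, 0]]])

```text
clock: 19.42
eef_pos: [0.6255, -0.0645, -0.0052]
tool_rot: [0.874, 0.41, 0.234, -0.11]
ft_force: [0.4, -0.4, 0.1]
grip_width: -0.0003
```

```bash
python3 fc.py; python3 - <<'E'
from h import *
c=snap('wrist','w15')
cv2.imwrite('pics/w15b.png',cv2.resize(cv2.imread('pics/w15.png'),(800,600),interpolation=cv2.INTER_CUBIC))
E
```

```text
[ 0.62549424 -0.06454926 -0.00517523] 19.625 [-0.38 -0.16  0.32] along [-0.04  0.1  -0.06 -0.77 -1.07] [ -6.5 -10.3]
```

View pics/w15b.png

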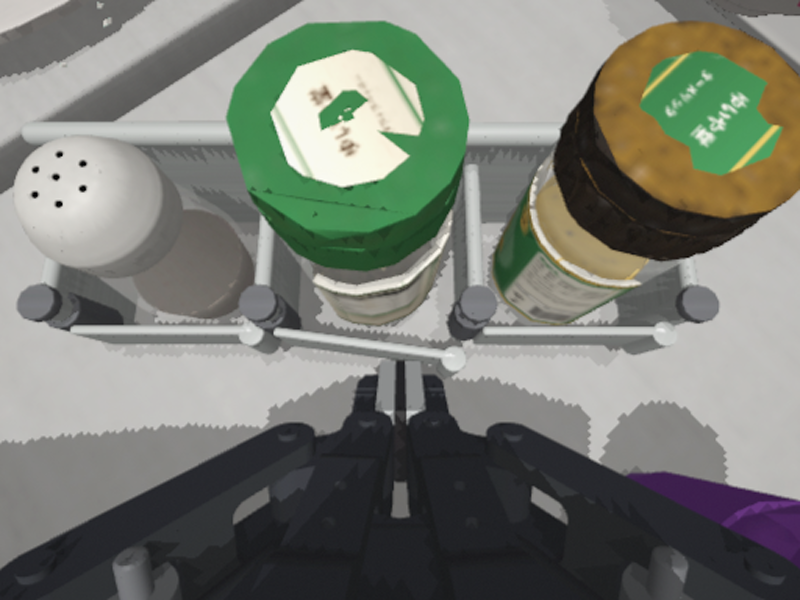

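Request:
send_rows(increments=[[[0.02, 0.04, 0.01, 0, 0, 0], [0.02, 0.03, 0.01, 0, 0, 0], [0.02, 0, 0.01, 0, 0, 0], [0.02, 0, 0.01, 0, 0, 0], [0, 0, 0, 0, 0, 0]]])

```text
clock: 20.35
eef_pos: [0.6312, -0.0633, -0.0049]
tool_rot: [0.874, 0.41, 0.234, -0.11]
ft_force: [-0.3, 0.9, 0.1]
grip_width: 0.0001
```

```bash
python3 fc.py; python3 - <<'E'
from h import *
c=snap('wrist','w16')
cv2.imwrite('pics/w16b.png',cv2.resize(cv2.imread('pics/w16.png'),(800,600),interpolation=cv2.INTER_CUBIC))
E
```

```text
[ 0.63106867 -0.06332676 -0.0048921 ] 20.55 [-0.17  0.29  0.48] along [ 0.47  0.    0.11  0.2  -0.2 ] [ -2.  -13.8]
```

View pics/w16b.png

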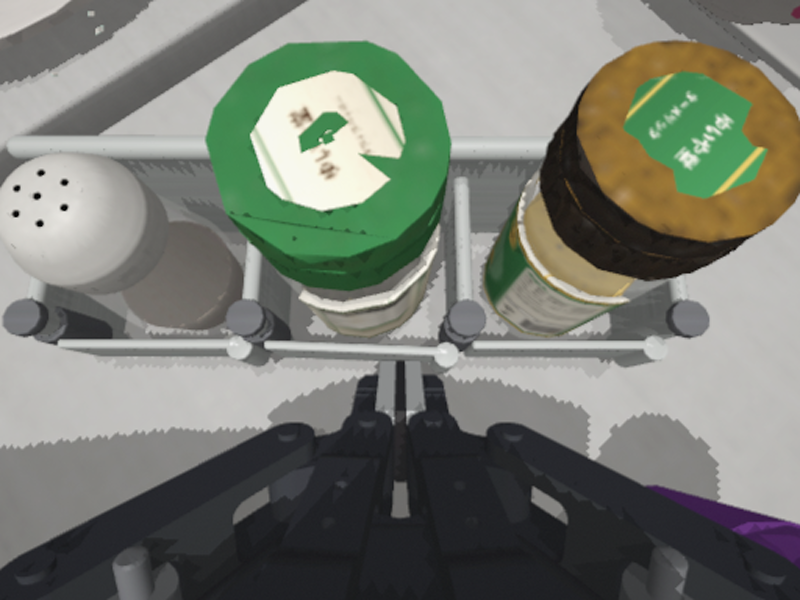

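Request:
send_rows(increments=[[[0.02, 0, 0.01, 0, 0, 0], [0.02, 0, 0.01, 0, 0, 0], [0, 0, 0, 0, 0, 0]]])

```text
clock: 21.02
eef_pos: [0.6325, -0.0618, -0.0048]
tool_rot: [0.874, 0.41, 0.234, -0.11]
ft_force: [-0.2, -1.0, -0.3]
grip_width: -0.0
```

```bash
python3 fc.py
```

```text
[ 0.63252021 -0.06177321 -0.00478945] 21.225 [-0.1  -0.44 -0.12] along [-0.84 -0.48  0.82 -1.15 -0.35] [  0.1 -13.9]
```

Request:
send_rows(increments=[[[0.02, 0, 0.01, 0, 0, 0], [0, 0, 0, 0, 0, 0]]])

```text
clock: 21.52
eef_pos: [0.6327, -0.0616, -0.0049]
tool_rot: [0.875, 0.41, 0.234, -0.11]
ft_force: [-2.9, -3.0, 1.0]
grip_width: 0.0
```

```bash
python3 fc.py; python3 - <<'E'
from h import *
c=snap('wrist','w17')
cv2.imwrite('pics/w17b.png',cv2.resize(cv2.imread('pics/w17.png'),(800,600),interpolation=cv2.INTER_CUBIC))
E
```

```text
[ 0.63276294 -0.06156398 -0.00491   ] 21.725 [-3.43 -3.91  1.23] along [-4.16 -5.63 -5.36 -5.36 -5.5 ] [  0.4 -13.9]
```

View pics/w17b.png

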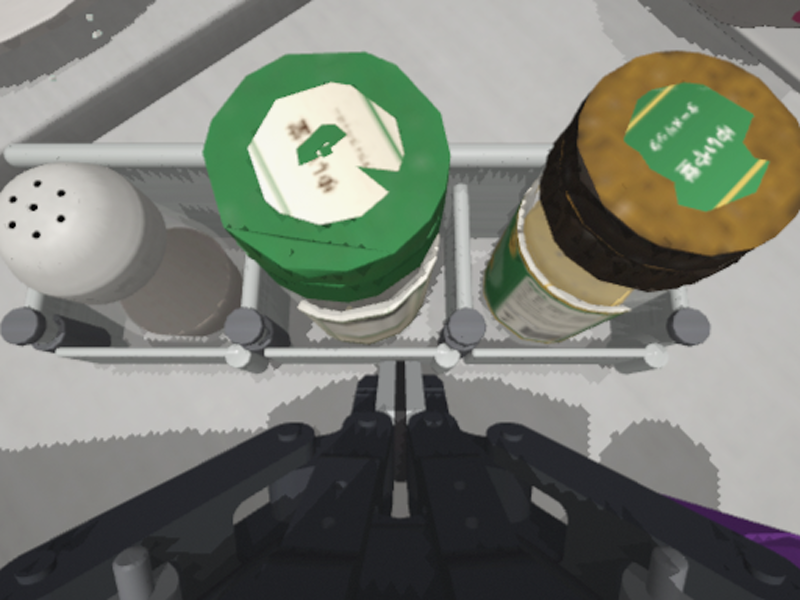

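The gate is now level with the two fixed gates, all at row ~353, and it stopped the finger at about 5 N. Backing off and lifting clear for a check.

Request:
send_rows(increments=[[[-0.03, 0, -0.02, 0, 0, 0], [-0.1, 0, -0.06, 0, 0, 0], [-0.26, 0, -0.15, 0, 0, 0], [-0.34, 0, -0.2, 0, 0, 0], [-0.1, 0, -0.4, 0, 0, 0], [-0.05, 0, -0.7, 0, 0, 0], [0, 0, -0.7, 0, 0, 0], [0, 0, 0, 0, 0, 0]]])

```text
clock: 22.82
eef_pos: [0.5744, -0.1355, 0.0726]
tool_rot: [0.874, 0.41, 0.236, -0.108]
ft_force: [0.9, 0.8, 0.0]
grip_width: 0.0003
```

```bash
python3 - <<'E'
from h import *
c=snap('wrist','w18');o=get_obs();print(o['eef_pos'],o['clock'],o['ft_force'].round(2),rel(o['eef_pos']))
cv2.imwrite('pics/w18b.png',cv2.resize(cv2.imread('pics/w18.png'),(800,600),interpolation=cv2.INTER_CUBIC))
a=[]
for n in ('scene','side'):
    c=snap(n,n+'9');
    a.append(cv2.resize(c['color'][...,::-1][110:260,150:350],(400,300),interpolation=cv2.INTER_CUBIC))
cv2.imwrite('pics/fin.png',np.hstack(a))
E
```

```text
[ 0.57361313 -0.1344539   0.07098423] 22.875 [-0.76  0.47  0.35] [-93.5 -15. ]
```

View pics/w18b.png

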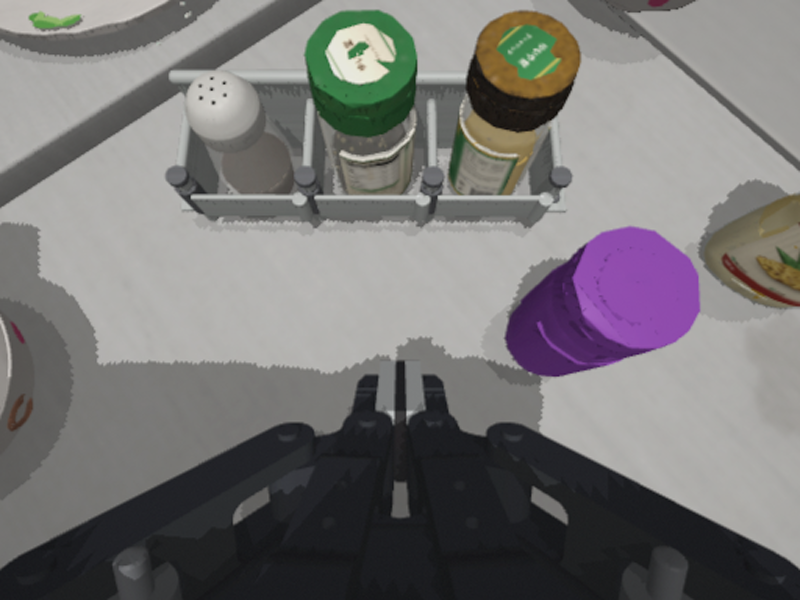

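View pics/fin.png

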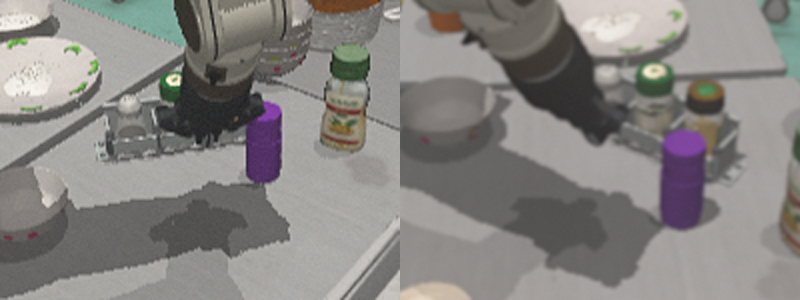

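```bash
python3 - <<'E'
from h import *
c=load('w18');s=1/1.5625;P=cloud(c)
q=onplane(c,360*s,52*s,.106);print('pepper cap',q.round(4),rel(q),'depth',P[int(52*s),int(360*s)].round(4))
q=onplane(c,640*s,288*s,.106);print('purple',rel(q))
for n in('scene','side'):
    for f in(n+'0',n+'9'):
        c=load(f);h=cv2.cvtColor(c['color'],cv2.COLOR_RGB2HSV);m=(h[...,0]>125)&(h[...,0]<160)&(h[...,1]>100);v,u=np.nonzero(m);print(f,'purple px',u.min(),u.max(),v.min(),v.max())
gate=[load('w18')]
c=gate[0]
for nm,(u,v) in {'Lgate':(245,205),'mid hingeend':(325,203),'mid tip':(410,203),'Rgate':(485,203)}.items(): q=onplane(c,u*s,v*s,.038);print(nm,rel(q))
print(job_done())
E
```

```text
pepper cap [ 0.635  -0.0355  0.106 ] [21.9  1. ] depth [ 0.6343 -0.0361  0.1072]
purple [-76.5 -98.3]
scene0 purple px 2 290 3 377
scene9 purple px 23 290 10 381
side0 purple px 281 302 175 222
side9 purple px 281 302 175 222
Lgate [-10.9  66.8]
mid hingeend [-9.8 24.5]
mid tip [ -9.8 -20.6]
Rgate [ -9.8 -60.4]
the job is handed in; nothing more can be done
None
```

The pepper jar is standing home in the middle bay and its gate is shut behind it. I handed the job in at about 23 s, and no verdict came back.

**How it was done**
- I cradled the green-capped jar between two slightly open fingertips, tilted 30°, with the tips about 17 mm above the table.
- I slid it along a line and then an arc into the bay until it met the back wall at about 6 N, then backed straight out.
- I then swept the gate shut from its outer side with the closed fingertips, stopping at about 5 N.

**Last checks**
- **Jar:** it is upright and about 1 mm off the bay's centre line. The cap measured about 3 mm short of home, which is about the error of reading that point by eye; it had been pressed to the wall before I backed out.
- **Gate:** it stayed shut after I let go, in line with the two fixed gates, with both its ends the same distance (10 mm) in front of the post line.
- **Other things:** the purple jar is in exactly the same pixels in the side view as before. Salt, curry, bowl and bottle look undisturbed in the pictures; I did not measure those. The small dish is only partly visible in the last views, but nothing went near it.

**One thing disagreed:** the fingertips measured about 30 mm behind the reported TCP in all three cameras, where the description says 8 mm ahead. I worked from the measured value, and both the table clearance and the wall contact bore it out.

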